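Battery from the self-closing locker to the charger

ROBOT

A 6-joint arm with a two-finger parallel gripper is mounted at the origin on a cart in front of the work surface, level with it; the furniture and walls round the work are solid. World frame = base frame: x ahead of the robot, y to its left, z up, the work surface at z = 0. Lengths are in m, angles in degrees, forces in N, time in s.
With the tool pointing down it reaches from about 0.25 to 0.725 m from the base axis. Payload 9.7 kg.
Tool frame: the origin (TCP) lies at the very end of the fingers, on their centre line; the grasp point (between the pads) lies 19 mm behind it; z points along the fingers, y is the direction in which the jaws open and shut (so a half turn about z gives the same grasp; the last joint's range is limited). The gripper opens to 85 mm and grips with 20 to 120 N. Pads are 22 mm wide; open, the fingers measure 114 mm over their backs; the gripper's body (76 mm by 85 mm) begins 54 mm behind the grasp point. The pads swing forward as they close: fully open they stand 13 mm farther back than shut.
Start: joints at [-64.171, 4.979, 10.078, 95.1, 0, 90], TCP at [0.24, -0.495, 0.231] pointing down, gripper open.
Joint ranges: [-179.16, 179.16], [-48.56, 103.87], [-65.8, 70.77], [-126.05, 130.52], [-82.76, 87.17], [-180, 180]. Speed limits (degrees/s): [127.2, 127.2, 147.25, 180, 180, 180].

INTERFACE

Orientations are given as [roll, pitch, yaw] about the fixed x, y, z axes, in that order (R = Rz(yaw) Ry(pitch) Rx(roll)).
In Python, from workcell import bot gives the robot as it stands. The module is installed in compiled form; this text tells all that it offers.
- The arm moves only by the tool step_arm, never from a script. Its arguments are lists of equal length, an entry for each row: "dr": the turn, a rotation vector about the tool's x, y, z in rad, a list of three; "xyz": the shift along the tool's x, y, z in units of 40 mm (1.0 is 40 mm), a list of three; "gripper": the opening, from 0 (shut) to 1 (fully open). In form: {"dr": [[wx, wy, wz], ...], "xyz": [[x, y, z], ...], "gripper": [gripper, ...]}. A call has exactly 8 rows; each row is the pose to reach, as a shift and turn from the pose commanded when the call began, along the tool's axes at that moment; what a row does not reach only later rows make up. A row lasts 1/10 s, in which the tool goes at most 50 mm and 8.59 degrees, less where a joint would pass 70% of its speed; a pose out of reach is approached as far as the arm can. A call with a gripper value outside its range is refused whole. The fingers move at their own pace and stop on an object; "squeeze" is the grip in N (left out, the last holds). Time passes only in rows, so rows that repeat a pose let the fingers close, or fill a call up. It gives the time, the measured TCP pose, the force and the opening at its end, in the units of the state.
- bot.get_obs(): the state, without advancing time (a new reading comes with each control period).
- bot.camera(name): name is "scene" or "top" or "wrist"; returns a dict with "image" (400x640x3 uint8, red, green, blue), "camera_matrix" (3x3 intrinsics, pixels), "R" (3x3) and "t" (3): a world point X has camera coordinates R X + t. Camera axes: x right, y down, z forward; pixel columns grow to the right and rows downward; lengths in m; the calibration is good to about 2 mm. A picture is of the moment at which its call begins. There is no depth.
- bot.job_done(): hands the job in, once; it reports no verdict.
Trained networks look in a picture, given as the dict that the camera call returned (one of the last four; its "shot" number tells which), for a name from the list of things; names that differ only in an ending like _2 or _b are one class to them, and where a whole thing is asked for, a point or a joint stands for the part that bears it (a point fixed in the world has none). Each returns a list of dicts, best first, with "p" (0 to 1); they miss things now and then, are a little off and sometimes report something else, mostly with a low value. They report only what shows in the picture. A call takes as long as a camera call.
- bot.regions_of(picture, thing): "region" (400x640 bool, what is visible of it) and "box" ([centre column, centre row, width, height] in pixels, round what is visible of it).
The state is a dict: "time": time; "q": joint angles; "qd": joint speeds; "joint_efforts": joint torques, N m; "ee_pos": TCP position; "tcp_rot": TCP orientation; "wrist_force": force on the tool from outside, world axes, zero at the start; "torque": the same for the moment, N m; "opening": finger opening in m.
Only numpy, scipy, OpenCV 4.12 (cv2) and the standard library are available. Lean on these libraries where they do the work, as an engineer would, in place of code of your own. Each camera call takes 0.05 s, during which the arm holds its last target.

TASK

Lift the self-closing flap of the low steel battery locker, reach in under it, take out the battery pack and stand it upright on the bare table top, letting the flap fall shut. The charger's cheeks leave no room for fingers along the pack's long sides, so let go, take the pack again by its two ends, lower it between the cheeks until it sits flat on the charger, and let go. Do not drop the pack, and leave the tools and the tin lying about where they are.

Things in the scene. Friction and masses are not known exactly. Their poses are not given: they have to be found in the camera images.
- locker: Low grey sheet-steel box, fixed to the table, 170 mm deep (x) by 260 mm wide (y), walls 3 mm, closed by a hinged flap on top. Origin: centre of its underside, on the table. Its -x side is the front: front wall 56 mm high, rear wall 80 mm high, side walls sloping between them; the inner floor lies 8 mm above the table.
- flap (a joint): Opening angle of the locker's flap in rad: 0 shut, 1.4 at its stop (then about 72 degrees above the horizontal). The flap covers the whole box: a flat steel frame with a clear window of about 130 x 215 mm, through which the pack can be seen, 0.3 kg in all, hinged along its rear edge, sloping 8 degrees down to the front when shut. It always falls shut by its own weight when nothing holds it; about 1.5 N at the lip lifts it.
- flap_hinge (a point): Middle of the flap's hinge line, which runs along the locker's y at its rear top edge: 84 mm behind the locker's centre, 83 mm above the table. Positive turning about the locker's +y raises the flap.
- flap_lip (a point): Middle of the rounded front edge (8 mm thick, 236 mm long along the locker's y) of the flap's lip. The lip stands about 26 mm out in front of the front wall, curled up a little; its edge is about 195 mm from the hinge line and, when shut, about 66 mm above the table, so that fingertips fit under it. Moves with the flap.
- battery: Black battery pack, an upright block 64 mm (x) by 44 mm (y) by 46 mm high with edges rounded 4 mm, about 0.35 kg, plain ends. Origin: centre of its underside; z up. It starts inside the locker under the flap, its long axis x roughly from the locker's front to its rear, not more than 50 mm off the locker's middle.
- charger: Charger, fixed to the table: black plinth 150 mm (x) by 124 mm (y) by 20 mm high, with two grey cheeks, each 60 mm long along x, reaching 60 mm above the table, that stand either side of the bay. Origin: centre of its underside.
- charger_bay (a point): Centre of the bay's floor on the charger, 20 mm above the table, axes as the charger's. The bay is 53 mm wide between the cheeks (y), open at its two x ends but for low stops 73 mm apart that rise 7 mm above the bay's floor. The pack goes in with its long axis x along the charger's x, either way round; its top then stands 6 mm above the cheeks.
- bench_vice: Blue bench vice, fixed to the table between the locker (to its left, +y) and the charger (to its right, -y), about 210 mm long (x), 100 mm wide (y) and 125 mm high. Origin: its middle, on the table. The table top right of it, from 70 to 200 mm off its middle and up to 150 mm nearer the robot, is bare.
- tape_measure: Yellow tape measure standing on edge, 42 x 82 x 60 mm, a bystander. Origin: centre of its underside.
- driver_yellow: Screwdriver with yellow handle, 173 x 26 x 25 mm, a bystander. Origin: centre of its underside.
- pliers_red: Pliers with red handles, lying flat, 162 x 53 x 11 mm, a bystander. Origin: centre of its underside.
- wax_tin: Round green tin, 79 mm across, 34 mm high, a bystander. Origin: centre of its underside.

How it is judged:
By the outcome, as a careful person would: the job done as asked, in the order asked, and still so for the second after the job is handed in, with the robot touching nothing.
It also fails if it takes over 72 s, if anything falls off the work surface, if the arm or the gripper's body presses on something with over 40 N, if the wrist force passes 120 N, or if a joint passes its speed limit or range.

## Working session

There is one attempt and no reset: what is moved stays moved. The work goes in short steps, Python scripts to look and compute and a tool call to move; the robot and the scene stay as the last step left them, time stands still between calls to the robot, and variables do not carry over. Pictures are saved under pics/ and viewed, and the job is handed in when it is done.

Besides the shell and the picture viewer there is one more tool, called after "Call:" by a JSON object that holds its "method" and its "body", one argument or row to a line. step_arm: Moves the arm, as the interface text tells. Its arguments: {"type":"object","properties":{"dr":{"type":"array"},"xyz":{"type":"array"},"gripper":{"type":"array"},"squeeze":{"type":"number"}},"required":["dr","xyz","gripper"]}

```bash
mkdir -p pics
cat > h.py <<'E'
import numpy as np, cv2
from workcell import bot
def shot(n,fn):
    p=bot.camera(n); cv2.imwrite('pics/'+fn,p['image'][:,:,::-1]); return p
def proj(p,X):
    X=np.atleast_2d(X); c=X@np.array(p['R']).T+np.array(p['t']); u=c@np.array(p['camera_matrix']).T; return u[:,:2]/u[:,2:]
def ray(p,uv,z):
    K=np.array(p['camera_matrix']);R=np.array(p['R']);t=np.array(p['t'])
    d=R.T@np.linalg.solve(K,[uv[0],uv[1],1]); o=-R.T@t
    return o+d*(z-o[2])/d[2]
E
python3 - <<'E'
from h import *
print(bot.get_obs())
for n in ['scene','top','wrist']:
    p=shot(n,n+'0.png'); print(n,p['shot'],np.round(-np.array(p['R']).T@p['t'],3),np.round(p['camera_matrix'],1).tolist())
    if n!='wrist':
        for k in ['locker','flap_lip','battery','charger','bench_vice','tape_measure','driver_yellow','pliers_red','wax_tin']:
            print(k,[(round(r['p'],2),np.round(r['box']).tolist()) for r in bot.regions_of(p,k)[:2]])
E
```

```text
{'time': 0.0, 'q': array([-6.41718301e+01,  5.01122229e+00,  1.00342000e+01,  9.51006347e+01,
        1.85922860e-03,  9.00003552e+01]), 'qd': array([-0.02728226,  0.03530015, -0.01859324,  0.02112912,  0.07204063,
        0.0432003 ]), 'joint_efforts': array([-2.45309471e-03, -5.20383132e+01,  4.64807653e+01,  1.63282268e-02,
       -1.76502226e-04, -1.42399406e-05]), 'ee_pos': array([ 0.23952479, -0.49483853,  0.23057963]), 'tcp_rot': array([-1.79922343e+02, -1.85874542e-03,  2.58278122e+01]), 'wrist_force': array([-0.08226535,  0.46395038, -0.57770475]), 'torque': array([-0.00018546,  0.00251084,  0.02858488]), 'opening': 0.08552361276337549}
scene 1 [-0.255 -1.414  1.465] [[469.2, 0.0, 313.3], [0.0, 469.2, 195.0], [0.0, 0.0, 1.0]]
locker [(0.55, [280.0, 152.0, 36.0, 46.0])]
flap_lip [(0.49, [285.0, 136.0, 20.0, 8.0])]
battery [(0.17, [341.0, 255.0, 42.0, 36.0])]
charger [(0.68, [338.0, 255.0, 40.0, 36.0])]
bench_vice []
tape_measure [(0.71, [355.0, 220.0, 17.0, 18.0]), (0.33, [285.0, 137.0, 23.0, 16.0])]
driver_yellow [(0.62, [279.0, 219.0, 13.0, 16.0])]
pliers_red [(0.61, [356.0, 312.0, 19.0, 37.0])]
wax_tin [(0.77, [339.0, 201.0, 12.0, 14.0])]
top 2 [ 0.364 -0.071  1.369] [[384.8, 0.0, 324.3], [0.0, 384.8, 201.3], [0.0, 0.0, 1.0]]
locker [(0.9, [201.0, 191.0, 67.0, 82.0])]
flap_lip [(0.86, [200.0, 192.0, 62.0, 78.0])]
battery []
charger [(0.75, [405.0, 212.0, 44.0, 49.0])]
bench_vice [(0.27, [200.0, 193.0, 59.0, 80.0])]
tape_measure [(0.71, [319.0, 246.0, 29.0, 8.0]), (0.47, [374.0, 167.0, 26.0, 17.0])]
driver_yellow [(0.61, [331.0, 166.0, 21.0, 23.0]), (0.56, [308.0, 246.0, 45.0, 10.0])]
pliers_red [(0.85, [486.0, 235.0, 38.0, 38.0]), (0.46, [406.0, 208.0, 44.0, 61.0])]
wax_tin [(0.65, [331.0, 166.0, 24.0, 21.0])]
wrist 3 [ 0.308 -0.462  0.374] [[347.7, 0.0, 317.5], [0.0, 347.7, 203.8], [0.0, 0.0, 1.0]]
```

View pics/top0.png

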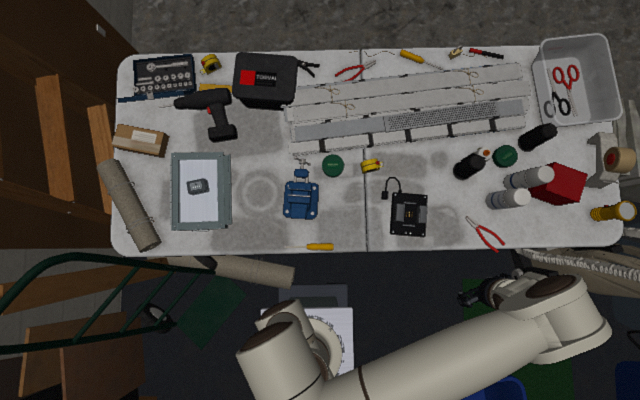

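View pics/scene0.png

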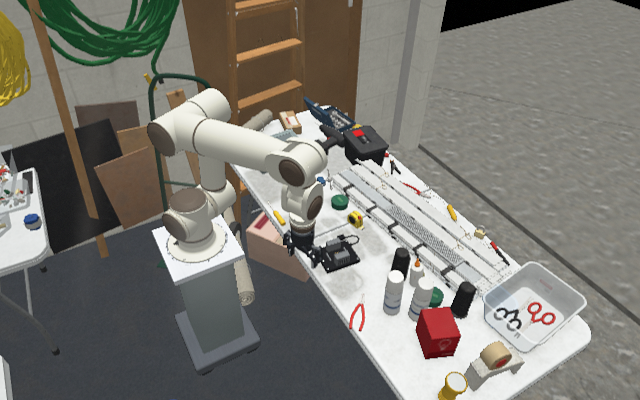

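View pics/wrist0.png

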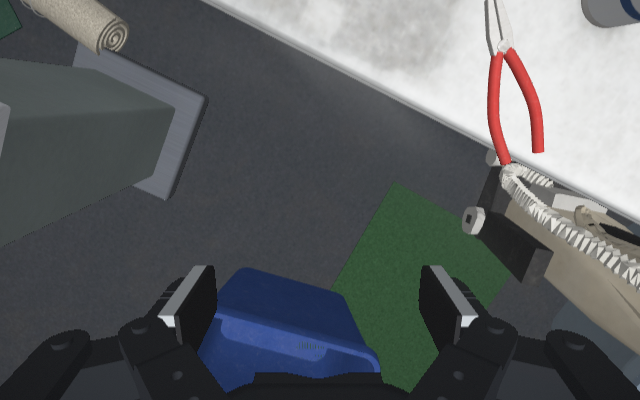

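Run:
```python
import cv2
i=cv2.imread('pics/top0.png')
a=cv2.resize(i[140:250,150:250],None,fx=5.4,fy=5.4,interpolation=cv2.INTER_CUBIC)
cv2.imwrite('pics/top0_a.png',a)
a=cv2.resize(i[150:270,250:450],None,fx=4,fy=4,interpolation=cv2.INTER_CUBIC)
cv2.imwrite('pics/top0_b.png',a)
```

```text
(no output)
```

View pics/top0_a.png

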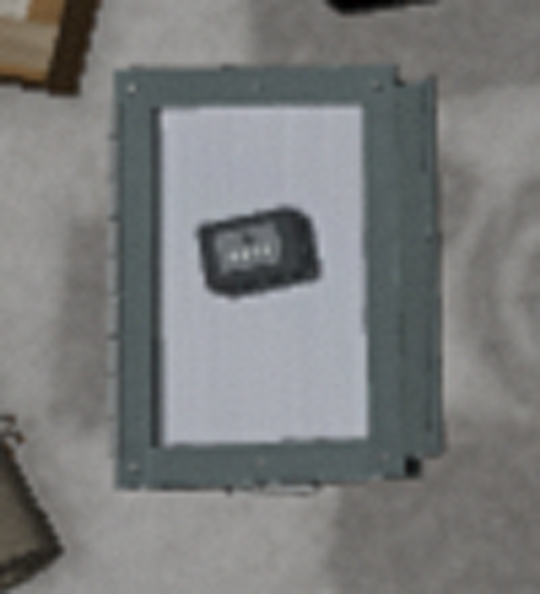

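View pics/top0_b.png

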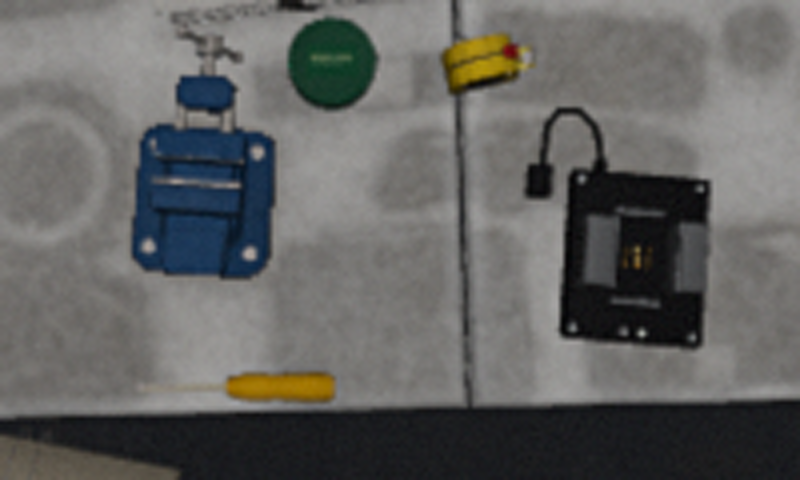

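```bash
cat >> h.py <<'E'
from scipy.spatial.transform import Rotation as Ro
def pose():
    o=bot.get_obs(); return np.array(o['ee_pos']),Ro.from_euler('xyz',o['tcp_rot'],degrees=True),o
def rows(targets,cur=None):
    """targets: list of (pos, [rpy] deg)"""
    p,R,_=pose() if cur is None else (*cur,0)
    for P,e in targets:
        Rt=Ro.from_euler('xyz',e,degrees=True) if not isinstance(e,Ro) else e
        d=(R.inv()*Rt).as_rotvec(); x=R.inv().apply(np.array(P)-p)/.04
        print('dr',np.round(d,3).tolist(),'xyz',np.round(x,3).tolist())
E
python3 - <<'E'
from h import *
p=bot.camera('top'); w=bot.camera('wrist')
P,R,_=pose()
Rc=np.array(w['R']);c=-Rc.T@w['t']
print('cam in tool',R.inv().apply(c-P)); print('cam axes in tool (rows x,y,z)\n',np.round(R.inv().apply(Rc),3))
def f(u,v,z): return np.round(ray(p,(u,v),z),3).tolist()
# crop a: (u,v)=150+a/5.4,140+b/5.4
A=lambda a,b,z: f(150+(a+.5)/5.4-.5,140+(b+.5)/5.4-.5,z)
B=lambda a,b,z: f(250+(a+.5)/4-.5,150+(b+.5)/4-.5,z)
print('hinge corners',A(118,68,.083),A(118,487,.083)); print('lip',A(438,80,.066),A(442,455,.066))
print('batt',[A(*q,.054) for q in [(200,228),(295,208),(318,278),(230,297)]])
print('charger',[B(*q,.02) for q in [(572,170),(710,181),(700,347),(562,338)]])
print('vice',[B(*q,.02) for q in [(140,125),(270,125),(270,275),(135,270),(207,35)]])
print('tin',B(332,62,.034),'tape',B(485,60,.06),'driver',B(140,387,.01),B(333,387,.012))
E
```

```text
cam in tool [ 0.07566823 -0.00030961 -0.14299376]
cam axes in tool (rows x,y,z)
 [[-0.     1.    -0.001]
 [-0.956 -0.    -0.294]
 [-0.294  0.001  0.956]]
hinge corners [0.69, 0.452, 0.083] [0.425, 0.443, 0.083]
lip [0.684, 0.253, 0.066] [0.443, 0.247, 0.066]
batt [[0.592, 0.407, 0.054], [0.604, 0.347, 0.054], [0.558, 0.331, 0.054], [0.547, 0.387, 0.054]]
charger [[0.55, -0.31, 0.02], [0.538, -0.432, 0.02], [0.392, -0.416, 0.02], [0.402, -0.297, 0.02]]
vice [[0.596, 0.071, 0.02], [0.594, -0.044, 0.02], [0.461, -0.042, 0.02], [0.467, 0.076, 0.02], [0.676, 0.011, 0.02]]
tin [0.647, -0.1, 0.034] tape [0.641, -0.232, 0.06] driver [0.365, 0.073, 0.01] [0.362, -0.096, 0.012]
```

Run:
```python
from h import *
a=np.array([.24,-.495,.231]);b=np.array([.40,-.15,.32])
rows([(a+(b-a)*k/8,[180,0,25.83-65*k/8]) for k in range(1,9)],(a,Ro.from_euler('xyz',[180,0,25.83],degrees=True)))
```

```text
dr [-0.0, -0.0, 0.142] xyz [0.92, -0.753, -0.278]
dr [0.0, -0.0, 0.284] xyz [1.84, -1.505, -0.556]
dr [0.0, -0.0, 0.425] xyz [2.759, -2.258, -0.834]
dr [0.0, -0.0, 0.567] xyz [3.679, -3.01, -1.113]
dr [0.0, -0.0, 0.709] xyz [4.599, -3.763, -1.391]
dr [0.0, -0.0, 0.851] xyz [5.519, -4.515, -1.669]
dr [0.0, -0.0, 0.993] xyz [6.439, -5.268, -1.947]
dr [0.0, -0.0, 1.134] xyz [7.358, -6.02, -2.225]
```

Call:
{"method": "step_arm", "body": {
  "dr": [
    [0, 0, 0.14],
    [0, 0, 0.28],
    [0, 0, 0.42],
    [0, 0, 0.57],
    [0, 0, 0.71],
    [0, 0, 0.85],
    [0, 0, 1.0],
    [0, 0, 1.13]
  ],
  "xyz": [
    [0.92, -0.75, -0.5],
    [1.84, -1.5, -0.9],
    [2.76, -2.26, -1.3],
    [3.68, -3.0, -1.6],
    [4.6, -3.76, -1.8],
    [5.52, -4.5, -2.0],
    [6.44, -5.27, -2.2],
    [7.36, -6.0, -2.2]
  ],
  "gripper": [1, 1, 1, 1, 1, 1, 1, 1]
}}

```text
time: 1.95
ee_pos: [0.3643, -0.2114, 0.3188]
tcp_rot: [-177.5, 0.0, -31.8]
wrist_force: [-0.2, -1.3, 0.6]
opening: 0.0855
```

Run:
```python
from h import *
P,R,o=pose(); print(P,R.as_euler('xyz',degrees=True),o['q'])
w=shot('wrist','w1.png')
a=P;b=np.array([.5,.19,.31]);y=R.as_euler('xyz',degrees=True)[2]
rows([(a+(b-a)*k/8,[180,0,y+(-90-y)*k/8]) for k in range(1,9)])
```

```text
[ 0.36431362 -0.21138607  0.31884618] [-1.77540366e+02  1.07272888e-02 -3.17957147e+01] [-31.78764707  -9.47494787   6.03491804 105.52024665   2.45963504
 180.00807503]
dr [-0.045, 0.003, 0.12] xyz [-0.294, -1.361, 0.1]
dr [-0.044, 0.006, 0.247] xyz [-0.603, -2.646, 0.185]
dr [-0.044, 0.008, 0.374] xyz [-0.912, -3.931, 0.271]
dr [-0.044, 0.011, 0.501] xyz [-1.221, -5.216, 0.356]
dr [-0.043, 0.014, 0.628] xyz [-1.531, -6.5, 0.441]
dr [-0.043, 0.017, 0.755] xyz [-1.84, -7.785, 0.526]
dr [-0.042, 0.02, 0.882] xyz [-2.149, -9.07, 0.611]
dr [-0.041, 0.023, 1.009] xyz [-2.458, -10.355, 0.696]
```

View pics/w1.png

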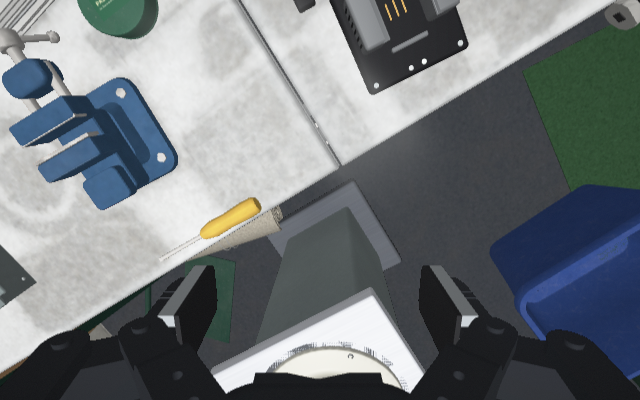

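Call:
{"method": "step_arm", "body": {
  "dr": [
    [-0.04, 0, -0.14],
    [-0.04, 0, -0.28],
    [-0.04, 0, -0.42],
    [-0.04, 0, -0.56],
    [-0.04, 0, -0.7],
    [-0.04, 0, -0.84],
    [-0.04, 0, -0.98],
    [-0.04, 0, -1.12]
  ],
  "xyz": [
    [0, -0.3, 0],
    [-0.1, -0.6, 0],
    [-0.15, -0.9, 0],
    [-0.2, -1.2, 0.1],
    [-0.25, -1.5, 0.1],
    [-0.3, -1.8, 0.2],
    [-0.35, -2.1, 0.2],
    [-0.4, -2.4, 0.2]
  ],
  "gripper": [1, 1, 1, 1, 1, 1, 1, 1]
}}

```text
time: 2.8
ee_pos: [0.3996, -0.127, 0.3139]
tcp_rot: [179.2, -0.9, 32.0]
wrist_force: [-0.1, -0.3, -0.6]
opening: 0.0853
```

Run:
```python
from h import *
P,R,o=pose(); print(P,R.as_euler('xyz',degrees=True),o['q'])
w=shot('wrist','w2.png')
a=P;b=np.array([.45,.1,.31]);y=R.as_euler('xyz',degrees=True)[2]
rows([(a+(b-a)*k/8,[180,0,y+68*k/8]) for k in range(1,9)])
```

```text
[ 0.39963979 -0.12697663  0.31390644] [179.22833388  -0.91000854  31.95460058] [-17.75911916 -11.07341761   4.12364619 104.02000724   0.19513412
 130.29441297]
dr [0.015, -0.016, -0.14] xyz [0.49, -0.5, 0.017]
dr [0.016, -0.015, -0.288] xyz [1.003, -1.014, 0.031]
dr [0.017, -0.013, -0.437] xyz [1.516, -1.529, 0.045]
dr [0.018, -0.012, -0.585] xyz [2.029, -2.043, 0.059]
dr [0.019, -0.011, -0.733] xyz [2.543, -2.557, 0.073]
dr [0.02, -0.01, -0.882] xyz [3.056, -3.072, 0.086]
dr [0.021, -0.008, -1.03] xyz [3.569, -3.586, 0.1]
dr [0.022, -0.007, -1.178] xyz [4.082, -4.1, 0.114]
```

View pics/w2.png

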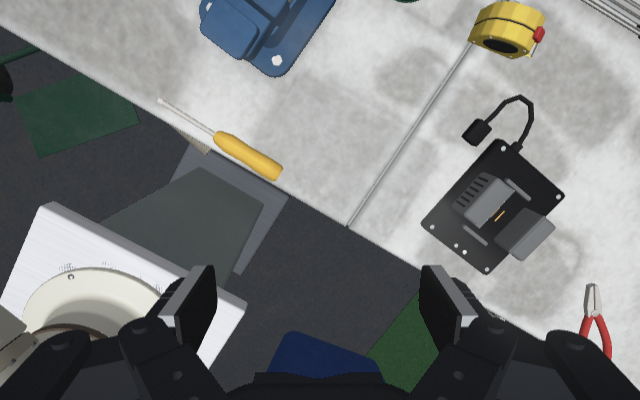

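Call:
{"method": "step_arm", "body": {
  "dr": [
    [0, 0, -0.14],
    [0, 0, -0.29],
    [0, 0, -0.43],
    [0, 0, -0.58],
    [0, 0, -0.73],
    [0, 0, -0.88],
    [0.02, 0, -1.03],
    [0.02, 0, -1.18]
  ],
  "xyz": [
    [0.5, -0.5, 0],
    [1.0, -1.0, 0],
    [1.5, -1.5, 0],
    [2.0, -2.0, 0],
    [2.5, -2.5, 0],
    [3.0, -3.0, 0],
    [3.5, -3.5, 0],
    [4.0, -4.0, 0]
  ],
  "gripper": [1, 1, 1, 1, 1, 1, 1, 1]
}}

```text
time: 3.65
ee_pos: [0.4522, 0.0937, 0.3144]
tcp_rot: [179.8, -0.2, 99.4]
wrist_force: [0.4, -0.3, -0.6]
opening: 0.0859
```

```bash
cat >> h.py <<'E'
CT=np.array([0.0757,-.0003,-.143]); CR=np.array([[0,1,-.001],[-.956,0,-.294],[-.294,.001,.956]])
def wcam(P,eul):
    R=Ro.from_euler('xyz',eul,degrees=True)
    Rc=R.apply(CR); c=np.array(P)+R.apply(CT)
    return dict(R=Rc,t=-Rc@c,camera_matrix=np.array([[347.7,0,317.5],[0,347.7,203.8],[0,0,1]]))
E
python3 - <<'E'
from h import *
w=wcam([ 0.39963979,-0.12697663,0.31390644],[179.22833388,-0.91000854,31.95460058])
for q in [(503,138),(565,190),(487,272),(421,222)]: print(np.round(ray(w,q,.02),4))
P,R,o=pose(); print(P,R.as_euler('xyz',degrees=True),o['q'])
w=bot.camera('wrist'); w2=wcam(P,R.as_euler('xyz',degrees=True)); print(np.abs(w['R']-w2['R']).max(),w['t']-w2['t'])
a=P;b=np.array([.50,.18,.32]);y=R.as_euler('xyz',degrees=True)[2]
print(y);rows([(a+(b-a)*k/8,[180,0,y+68*k/8]) for k in range(1,9)])
E
```

```text
[ 0.5512 -0.3112  0.02  ]
[ 0.5427 -0.425   0.02  ]
[ 0.3966 -0.4138  0.02  ]
[ 0.4074 -0.2902  0.02  ]
[0.45223855 0.09373321 0.31443822] [179.77378415  -0.24966803  99.35475831] [ 11.56103393  -4.52212566   9.98862982 104.27509374   0.24077226
  92.20726365]
0.0013432484015454271 [-0.00032257 -0.0006656   0.00024229]
99.35475830897576
dr [0.004, -0.005, -0.138] xyz [0.174, 0.164, -0.032]
dr [0.005, -0.005, -0.286] xyz [0.414, 0.357, -0.047]
dr [0.005, -0.005, -0.434] xyz [0.654, 0.551, -0.062]
dr [0.005, -0.004, -0.583] xyz [0.894, 0.745, -0.078]
dr [0.006, -0.004, -0.731] xyz [1.133, 0.938, -0.093]
dr [0.006, -0.003, -0.879] xyz [1.373, 1.132, -0.108]
dr [0.006, -0.003, -1.028] xyz [1.613, 1.326, -0.124]
dr [0.007, -0.002, -1.176] xyz [1.853, 1.52, -0.139]
```

Call:
{"method": "step_arm", "body": {
  "dr": [
    [0, 0, -0.14],
    [0, 0, -0.29],
    [0, 0, -0.43],
    [0, 0, -0.58],
    [0, 0, -0.73],
    [0, 0, -0.88],
    [0, 0, -1.03],
    [0, 0, -1.18]
  ],
  "xyz": [
    [0.2, 0.2, 0],
    [0.4, 0.4, 0],
    [0.6, 0.6, 0],
    [0.9, 0.8, 0],
    [1.1, 0.9, 0],
    [1.4, 1.1, -0.1],
    [1.6, 1.3, -0.1],
    [1.85, 1.5, -0.1]
  ],
  "gripper": [1, 1, 1, 1, 1, 1, 1, 1]
}}

```text
time: 4.5
ee_pos: [0.4998, 0.1755, 0.3193]
tcp_rot: [179.7, 0.2, 167.0]
wrist_force: [0.4, -0.1, -0.5]
opening: 0.0854
```

Call:
{"method": "step_arm", "body": {
  "dr": [
    [0, 0, -0.14],
    [0, 0, -0.29],
    [0, 0, -0.43],
    [0, 0, -0.58],
    [0, 0, -0.73],
    [0, 0, -0.88],
    [0, 0, -1.03],
    [0, 0, -1.18]
  ],
  "xyz": [
    [0, 0, 0],
    [0, 0, 0],
    [0, 0, 0],
    [0, 0, 0],
    [0, 0, 0],
    [0, 0, 0],
    [0, 0, 0],
    [0, 0, 0]
  ],
  "gripper": [1, 1, 1, 1, 1, 1, 1, 1]
}}

```text
time: 5.3
ee_pos: [0.4995, 0.1752, 0.3191]
tcp_rot: [-180.0, 0.3, -125.4]
wrist_force: [0.2, 0.2, 0.4]
opening: 0.0854
```

Run:
```python
from h import *
P,R,o=pose(); print(P,R.as_euler('xyz',degrees=True),o['q'])
w=shot('wrist','w3.png')
for k in ['battery','locker','flap_lip','flap']:
  print(k,[(round(r['p'],2),np.round(r['box']).tolist()) for r in bot.regions_of(w,k)[:2]])
```

```text
[0.49951524 0.17515284 0.31911362] [-179.98311896    0.34757982 -125.4277165 ] [ 19.22213379   4.85950913  19.93774083 104.78496667   0.18733025
 -35.34961908]
battery []
locker [(0.82, [366.0, 281.0, 251.0, 194.0])]
flap_lip [(0.8, [366.0, 280.0, 252.0, 193.0])]
flap []
```

View pics/w3.png

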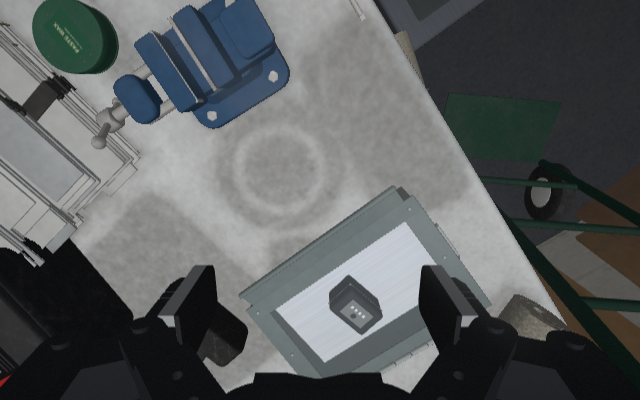

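Run:
```python
import cv2
i=cv2.imread('pics/w3.png')
cv2.imwrite('pics/w3a.png',cv2.resize(i[180:384,230:500],None,fx=2.9,fy=2.9,interpolation=cv2.INTER_CUBIC))
cv2.imwrite('pics/w3b.png',cv2.resize(i[260:350,310:410],None,fx=6,fy=6,interpolation=cv2.INTER_CUBIC))
```

```text
(no output)
```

View pics/w3a.png

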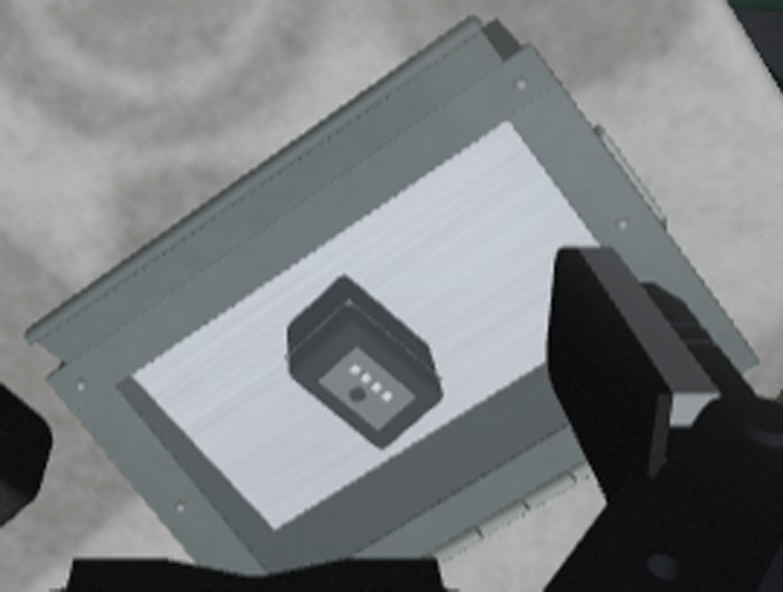

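View pics/w3b.png

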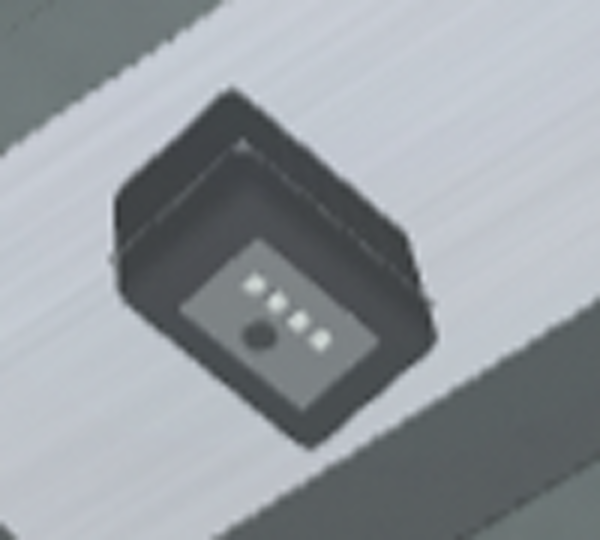

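```bash
cat >> h.py <<'E'
from scipy.optimize import minimize
_s=np.random.default_rng(0).normal(size=(60,3)); _s/=np.linalg.norm(_s,axis=1)[:,None]
PK=np.vstack([_s*.004+np.array([sx*.028,sy*.018,z]) for sx in(-1,1) for sy in(-1,1) for z in(.004,.042)])
def pkhull(cam,x,y,z,yaw):
    X=Ro.from_euler('z',yaw,degrees=True).apply(PK)+[x,y,z]
    return cv2.convexHull(proj(cam,X).astype(np.float32))
def fitpack(cam,mask,x,y,z,yaw):
    S=4
    def cost(v):
        h=pkhull(cam,v[0],v[1],z,v[2]); m=np.zeros(mask.shape,np.uint8)
        cv2.fillConvexPoly(m,np.round(h*16).astype(np.int32),1,shift=4)
        return 1-np.sum(m&mask)/max(1,np.sum(m|mask))
    b=None
    for d in (0,8,-8):
        r=minimize(cost,[x,y,yaw+d],method='Nelder-Mead',options=dict(initial_simplex=np.array([x,y,yaw+d])+np.array([[0,0,0],[.008,0,0],[0,.008,0],[0,0,6]])))
        if b is None or r.fun<b.fun:b=r
    return b.x,b.fun
E
python3 - <<'E'
from h import *
w=wcam([0.49951524,0.17515284,0.31911362],[-179.98311896,0.34757982,-125.4277165])
i=cv2.imread('pics/w3.png'); g=cv2.cvtColor(i,cv2.COLOR_BGR2GRAY)
m=(g<150).astype(np.uint8); roi=np.zeros_like(m); 
A=lambda q:(230+(q[0]+.5)/2.9-.5,180+(q[1]+.5)/2.9-.5)
cv2.fillPoly(roi,[np.array([A(q) for q in [(145,383),(345,255),(505,130),(540,190),(480,380),(275,520)]]).astype(int)],1)
m&=roi
n,l,st,_=cv2.connectedComponentsWithStats(m); 
k=l[305,355]; m=(l==k).astype(np.uint8); 
m=cv2.morphologyEx(m,cv2.MORPH_CLOSE,np.ones((15,15),np.uint8))
print(st[k]); v,f=fitpack(w,m,.575,.368,.008,100); print(v,f)
o=i.copy(); cv2.polylines(o,[np.round(pkhull(w,v[0],v[1],.008,v[2])).astype(int)],True,(0,0,255)); 
L=[((27,335),.066),((480,18),.066),((48,378),None),((535,45),None),((757,362),.083)]
for q,z in L:
    print(q,np.round(ray(w,A(q),z or .07),4))
cv2.imwrite('pics/w3c.png',cv2.resize(o[180:384,230:500],None,fx=2.9,fy=2.9))
E
```

```text
[ 328  275   55   60 1945]
[  0.57691274   0.37561864 100.51352228] 0.026947574718275358
(27, 335) [0.6825 0.2566 0.066 ]
(480, 18) [0.44   0.2491 0.066 ]
(48, 378) [0.6865 0.2778 0.07  ]
(535, 45) [0.428  0.2703 0.07  ]
(757, 362) [0.4236 0.4442 0.083 ]
```

View pics/w3c.png

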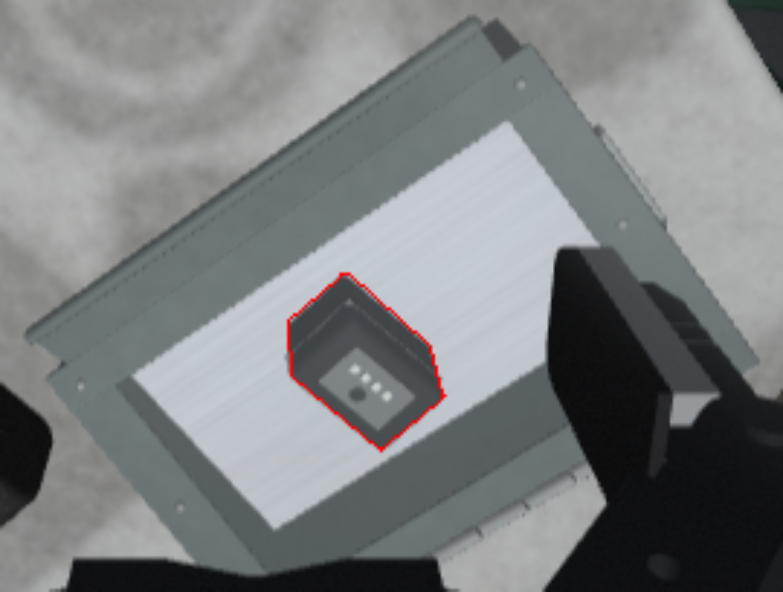

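```bash
cat >> h.py <<'E'
def ori(phi,az):
    f,z=np.deg2rad(phi),np.deg2rad(az)
    a=np.array([np.cos(f)*np.cos(z),np.cos(f)*np.sin(z),-np.sin(f)])
    x=-np.array([np.sin(f)*np.cos(z),np.sin(f)*np.sin(z),np.cos(f)])
    return Ro.from_matrix(np.stack([x,np.cross(a,x),a],1))
def path(keys,cur=None,n=8):
    """keys: list of (nrows, pos, phi, az); prints cumulative rows by slerp/lerp"""
    from scipy.spatial.transform import Slerp
    p,R,o=pose() if cur is None else (*cur,None)
    T=[];p0,R0=p,R
    for k,P,phi,az in keys:
        Rt=ori(phi,az); s=Slerp([0,1],Ro.concatenate([R0,Rt])); 
        print('  seg dist/row mm',round(np.linalg.norm(np.array(P)-p0)*1e3/k,1),'deg/row',round(np.rad2deg((R0.inv()*Rt).magnitude())/k,2))
        for j in range(1,k+1): T.append((p0+(np.array(P)-p0)*j/k,s(j/k)))
        p0,R0=np.array(P),Rt
    D=[];X=[]
    for P,Rt in T:
        D.append(np.round((R.inv()*Rt).as_rotvec(),3).tolist()); X.append(np.round(R.inv().apply(P-p)/.04,2).tolist())
    print('dr',D);print('xyz',X)
E
python3 - <<'E'
from h import *
path([(8,[.55,.20,.16],42,80)])
E
```

```text
seg dist/row mm 21.1 deg/row 6.73
dr [[-0.024, -0.102, -0.053], [-0.048, -0.204, -0.106], [-0.071, -0.306, -0.159], [-0.095, -0.408, -0.212], [-0.119, -0.511, -0.265], [-0.143, -0.613, -0.318], [-0.167, -0.715, -0.371], [-0.19, -0.817, -0.424]]
xyz [[-0.15, -0.08, 0.5], [-0.3, -0.17, 1.0], [-0.45, -0.25, 1.5], [-0.61, -0.34, 1.99], [-0.76, -0.42, 2.49], [-0.91, -0.5, 2.99], [-1.06, -0.59, 3.49], [-1.21, -0.67, 3.99]]
```

Call:
{"method": "step_arm", "body": {
  "dr": [
    [-0.024, -0.1, -0.05],
    [-0.048, -0.2, -0.11],
    [-0.07, -0.31, -0.16],
    [-0.095, -0.41, -0.21],
    [-0.12, -0.51, -0.265],
    [-0.14, -0.61, -0.32],
    [-0.167, -0.715, -0.37],
    [-0.19, -0.82, -0.42]
  ],
  "xyz": [
    [-0.15, -0.08, 0.5],
    [-0.3, -0.17, 1.0],
    [-0.45, -0.25, 1.5],
    [-0.6, -0.34, 2.0],
    [-0.76, -0.42, 2.5],
    [-0.9, -0.5, 3.0],
    [-1.06, -0.6, 3.5],
    [-1.2, -0.67, 4.0]
  ],
  "gripper": [0.8, 0.8, 0.8, 0.8, 0.8, 0.8, 0.8, 0.8]
}}

```text
time: 6.35
ee_pos: [0.5496, 0.2001, 0.1597]
tcp_rot: [180.0, 48.5, -100.0]
wrist_force: [0.8, 1.1, 0.3]
opening: 0.0682
```

Run:
```python
from h import *
P,R,o=pose(); print(P,o['q'],o['opening'],np.round(R.as_matrix(),3))
shot('scene','s4.png'); shot('wrist','w4.png')
i=cv2.imread('pics/s4.png'); cv2.imwrite('pics/s4a.png',cv2.resize(i[60:260,180:420],None,fx=3,fy=3))
path([(5,[.55,.215,.031],40,80),(3,[.55,.266,.031],40,80)])
```

```text
[0.54964571 0.2001419  0.15967531] [ -1.11005893  -3.31052414 -17.09068041  66.37799825  47.68737954
 -76.75665216] 0.0681822821120815 [[-0.115 -0.985  0.129]
 [-0.653  0.173  0.737]
 [-0.748  0.001 -0.663]]
  seg dist/row mm 24.9 deg/row 0.39
  seg dist/row mm 17.0 deg/row 0.0
dr [[0.001, -0.006, -0.002], [0.002, -0.013, -0.004], [0.003, -0.019, -0.006], [0.005, -0.025, -0.008], [0.006, -0.032, -0.01], [0.006, -0.032, -0.01], [0.006, -0.032, -0.01], [0.006, -0.032, -0.01]]
xyz [[0.41, -0.0, 0.47], [0.81, -0.01, 0.94], [1.22, -0.01, 1.41], [1.62, -0.02, 1.88], [2.03, -0.02, 2.35], [1.75, 0.05, 2.67], [1.47, 0.13, 2.98], [1.19, 0.2, 3.29]]
```

View pics/s4a.png

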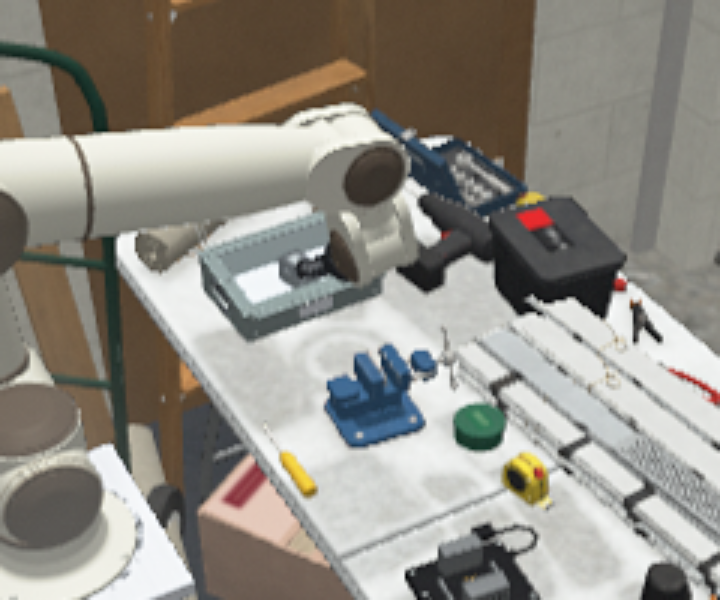

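View pics/w4.png

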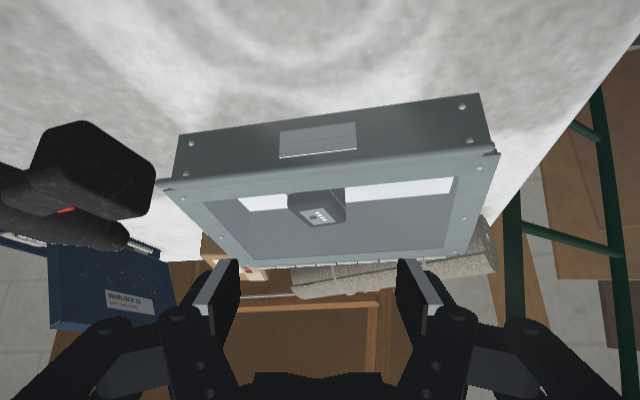

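Call:
{"method": "step_arm", "body": {
  "dr": [
    [0, 0, 0],
    [0, -0.01, 0],
    [0, -0.02, -0.01],
    [0, -0.03, -0.01],
    [0, -0.03, -0.01],
    [0, -0.03, -0.01],
    [0, -0.03, -0.01],
    [0, -0.03, -0.01]
  ],
  "xyz": [
    [0.4, 0, 0.47],
    [0.8, 0, 0.94],
    [1.22, 0, 1.4],
    [1.62, 0, 1.88],
    [2.03, 0, 2.35],
    [2.03, 0, 2.35],
    [1.75, 0.05, 2.67],
    [1.47, 0.13, 2.98]
  ],
  "gripper": [0.8, 0.8, 0.8, 0.8, 0.8, 0.8, 0.8, 0.8]
}}

```text
time: 7.25
ee_pos: [0.5542, 0.2507, 0.0389]
tcp_rot: [-179.3, 49.9, -99.2]
wrist_force: [0.6, 0.4, 0.5]
opening: 0.0685
```

Run:
```python
from h import *
P,R,o=pose(); print(P,o['q'],o['wrist_force'],R.as_euler('xyz',degrees=True))
shot('wrist','w5.png')
```

```text
[0.55415376 0.25069384 0.03887548] [  4.0052991    0.79835093 -28.05795749  45.11079231  47.8734662
 -69.37729972] [0.63703391 0.36309083 0.51823741] [-179.33986181   49.85515122  -99.15598616]
```

View pics/w5.png

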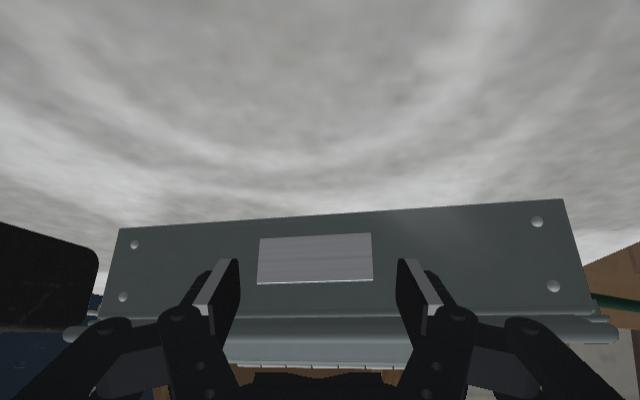

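```bash
cat >> h.py <<'E'
def tcpU(d,e,phi):
    f=np.deg2rad(phi);e=np.deg2rad(e)
    U=np.array([84-d*np.cos(e),83+d*np.sin(e)])
    T=U+8*np.array([np.cos(f),-np.sin(f)])-11*np.array([np.sin(f),np.cos(f)])
    return [(364+T[0])/1e3,T[1]/1e3]
E
python3 - <<'E'
from h import *
K=[(2,[.553,.266,.032],40,80)]
for n,e,phi,az,x in [(2,5,39,82,.555),(2,20,37,85,.558),(2,35,34,90,.562)]:
    K.append((n,[x]+tcpU(178,e,phi),phi,az))
for k in K: print(k)
path(K)
E
```

```text
(2, [0.553, 0.266, 0.032], 40, 80)
(2, [0.555, np.float64(0.2699719871297768), np.float64(0.08493055350465778)], 39, 82)
(2, [0.558, np.float64(0.2805038323258141), np.float64(0.1302800747162324)], 37, 85)
(2, [0.562, np.float64(0.30267211475882155), np.float64(0.17150364914461477)], 34, 90)
  seg dist/row mm 7.6 deg/row 0.31
  seg dist/row mm 26.6 deg/row 1.12
  seg dist/row mm 23.3 deg/row 1.8
  seg dist/row mm 23.5 deg/row 2.92
dr [[0.0, -0.001, 0.005], [0.001, -0.002, 0.011], [-0.013, -0.01, -0.0], [-0.026, -0.019, -0.012], [-0.047, -0.037, -0.028], [-0.067, -0.054, -0.044], [-0.103, -0.081, -0.069], [-0.138, -0.107, -0.095]]
xyz [[-0.04, 0.04, 0.18], [-0.07, 0.08, 0.37], [-0.61, 0.06, -0.02], [-1.15, 0.03, -0.4], [-1.68, 0.01, -0.67], [-2.2, -0.0, -0.93], [-2.77, -0.01, -1.04], [-3.35, -0.02, -1.16]]
```

Run:
```python
from h import *
K=[(2,[.553,.267,.030],40,80)]
for n,e,phi,az,x in [(3,3,39,82,.555),(3,15,37,85,.558)]:
    K.append((n,[x]+tcpU(178,e,phi),phi,az))
path(K)
```

```text
seg dist/row mm 8.6 deg/row 0.31
  seg dist/row mm 16.3 deg/row 0.75
  seg dist/row mm 12.5 deg/row 1.2
dr [[0.0, -0.001, 0.005], [0.001, -0.002, 0.011], [-0.008, -0.008, 0.003], [-0.017, -0.013, -0.004], [-0.026, -0.019, -0.012], [-0.04, -0.031, -0.022], [-0.054, -0.043, -0.033], [-0.067, -0.054, -0.044]]
xyz [[-0.03, 0.04, 0.21], [-0.05, 0.08, 0.42], [-0.38, 0.07, 0.17], [-0.7, 0.05, -0.07], [-1.03, 0.03, -0.31], [-1.3, 0.02, -0.47], [-1.57, -0.0, -0.62], [-1.84, -0.02, -0.78]]
```

Call:
{"method": "step_arm", "body": {
  "dr": [
    [0, 0, 0],
    [0, 0, 0.01],
    [-0.01, -0.01, 0],
    [-0.02, -0.01, 0],
    [-0.03, -0.02, -0.01],
    [-0.04, -0.03, -0.02],
    [-0.05, -0.04, -0.03],
    [-0.07, -0.05, -0.04]
  ],
  "xyz": [
    [-0.03, 0.04, 0.21],
    [-0.05, 0.08, 0.42],
    [-0.38, 0.07, 0.17],
    [-0.7, 0.05, -0.07],
    [-1.03, 0.03, -0.31],
    [-1.3, 0.02, -0.47],
    [-1.57, 0, -0.62],
    [-1.84, 0, -0.78]
  ],
  "gripper": [0.8, 0.8, 0.8, 0.8, 0.8, 0.8, 0.8, 0.8]
}}

```text
time: 8.1
ee_pos: [0.5558, 0.2735, 0.1129]
tcp_rot: [179.3, 52.7, -95.5]
wrist_force: [0.2, 0.1, -1.5]
opening: 0.0681
```

Run:
```python
from h import *
P,R,o=pose(); print(P,o['q'],o['wrist_force'],R.as_euler('xyz',degrees=True))
shot('wrist','w6.png')
K=[]
for n,e,phi,az,x in [(2,25,36,88,.562),(2,36,34,92,.566),(2,47,31,96,.57),(2,56,28,98,.571)]:
    K.append((n,[x]+tcpU(176,e,phi),phi,az))
print(K);path(K)
```

```text
[0.55581919 0.27354896 0.11286982] [  5.05157964   1.54822857 -19.61273414  56.3294881   51.66235895
 -73.70412805] [ 0.21619025  0.0800861  -1.48688086] [179.34088592  52.72734406 -95.49673267]
[(2, [0.562, np.float64(0.288496327661332), np.float64(0.14377934510989887)], 36, 88), (2, [0.566, np.float64(0.30609418763227136), np.float64(0.17285724787760381)], 34, 92), (2, [0.57, np.float64(0.3291602082106066), np.float64(0.1981691065779703)], 31, 96), (2, [0.571, np.float64(0.3514814425413752), np.float64(0.21544241674595202)], 28, 98)]
  seg dist/row mm 16.3 deg/row 1.56
  seg dist/row mm 17.1 deg/row 2.24
  seg dist/row mm 17.2 deg/row 2.5
  seg dist/row mm 14.1 deg/row 1.8
dr [[-0.019, -0.01, -0.017], [-0.038, -0.02, -0.034], [-0.066, -0.038, -0.054], [-0.095, -0.055, -0.074], [-0.125, -0.081, -0.092], [-0.155, -0.107, -0.11], [-0.171, -0.133, -0.118], [-0.187, -0.159, -0.125]]
xyz [[-0.4, -0.05, -0.07], [-0.8, -0.09, -0.13], [-1.22, -0.12, -0.17], [-1.65, -0.15, -0.22], [-2.08, -0.18, -0.18], [-2.5, -0.2, -0.13], [-2.85, -0.19, -0.04], [-3.19, -0.18, 0.05]]
```

View pics/w6.png

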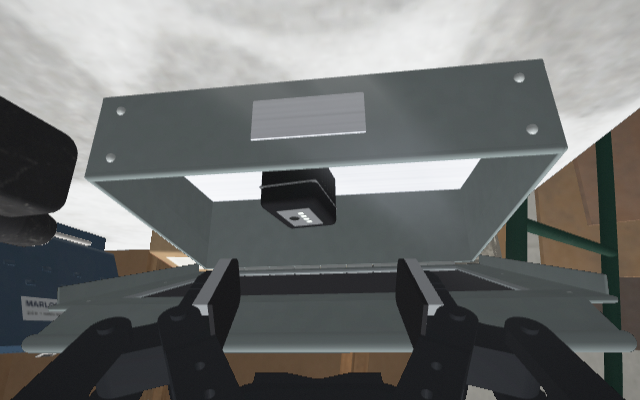

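Call:
{"method": "step_arm", "body": {
  "dr": [
    [-0.02, -0.01, -0.02],
    [-0.04, -0.02, -0.03],
    [-0.07, -0.04, -0.05],
    [-0.095, -0.055, -0.07],
    [-0.125, -0.08, -0.09],
    [-0.155, -0.11, -0.11],
    [-0.17, -0.13, -0.12],
    [-0.19, -0.16, -0.125]
  ],
  "xyz": [
    [-0.4, -0.05, -0.07],
    [-0.8, -0.1, -0.13],
    [-1.22, -0.12, -0.17],
    [-1.65, -0.15, -0.22],
    [-2.1, -0.18, -0.18],
    [-2.5, -0.2, -0.13],
    [-2.85, -0.19, -0.04],
    [-3.2, -0.18, 0.05]
  ],
  "gripper": [0.8, 0.8, 0.8, 0.8, 0.8, 0.8, 0.8, 0.8]
}}

```text
time: 8.95
ee_pos: [0.5707, 0.3522, 0.2136]
tcp_rot: [179.6, 62.0, -82.3]
wrist_force: [-0.2, -0.8, -0.5]
opening: 0.0683
```

Run:
```python
from h import *
P,R,o=pose(); print(P,o['q'],o['wrist_force'],R.as_euler('xyz',degrees=True))
shot('wrist','w7.png');shot('top','t7.png')
i=cv2.imread('pics/t7.png'); cv2.imwrite('pics/t7a.png',cv2.resize(i[120:320,120:320],None,fx=3,fy=3))
K=[]
for n,d,e,phi,az,x in [(3,174,63,28,100,.571),(2,140,64,28,100.5,.571),(3,100,64,28,100.5,.571)]:
    K.append((n,[x]+tcpU(d,e,phi),phi,az))
print(K);path(K)
```

```text
[0.57071836 0.35224976 0.2136385 ] [  9.64335606  12.93407913   0.31832327  74.60727397  62.01219681
 -86.63273511] [-0.16704403 -0.80007126 -0.53381017] [179.57937722  62.04712818 -82.30769768]
[(3, [0.571, np.float64(0.3709050465975455), np.float64(0.22456693918504067)], 28, 100), (2, [0.571, np.float64(0.38852743300175574), np.float64(0.19536297045814804)], 28, 100.5), (3, [0.571, np.float64(0.40606227887331886), np.float64(0.15941120860618138)], 28, 100.5)]
  seg dist/row mm 7.2 deg/row 0.64
  seg dist/row mm 17.1 deg/row 0.25
  seg dist/row mm 13.3 deg/row 0.0
dr [[-0.009, 0.0, -0.006], [-0.018, 0.001, -0.012], [-0.028, 0.001, -0.018], [-0.032, 0.001, -0.02], [-0.035, 0.001, -0.023], [-0.035, 0.001, -0.023], [-0.035, 0.001, -0.023], [-0.035, 0.001, -0.023]]
xyz [[-0.15, -0.02, 0.09], [-0.31, -0.05, 0.18], [-0.46, -0.07, 0.27], [-0.24, -0.1, 0.63], [-0.02, -0.14, 1.0], [0.18, -0.16, 1.26], [0.37, -0.18, 1.53], [0.57, -0.2, 1.8]]
```

View pics/w7.png

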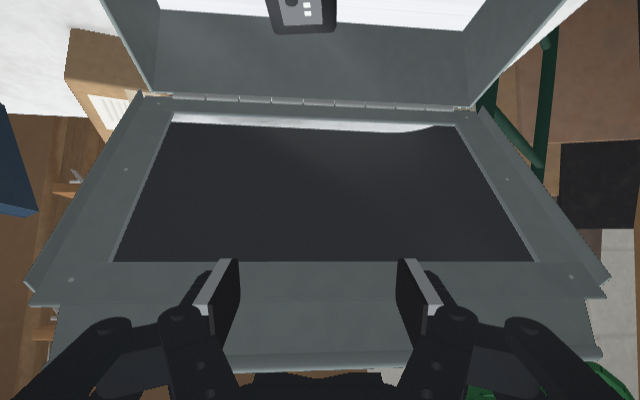

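View pics/t7a.png

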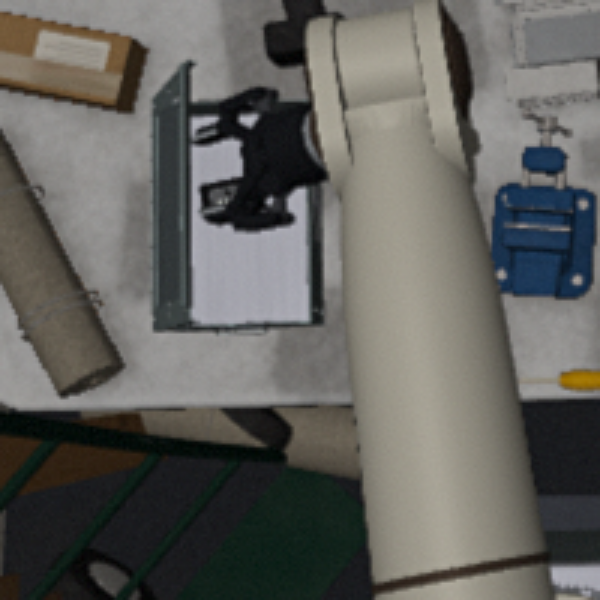

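Run:
```python
from h import *
P,R,o=pose(); w=bot.camera('wrist'); c0=np.array([.558,.364]);
for e in range(44,74,4):
    er=np.deg2rad(e); y=.448-.195*np.cos(er); z=.083+.195*np.sin(er)
    print(e,np.round(proj(w,[[.558,y,z],[.44,y,z],[.676,y,z]]),0).tolist())
```

```text
44 [[376.0, 284.0], [678.0, 281.0], [-25.0, 287.0]]
48 [[369.0, 310.0], [654.0, 304.0], [-5.0, 317.0]]
52 [[361.0, 331.0], [631.0, 324.0], [14.0, 341.0]]
56 [[355.0, 347.0], [610.0, 338.0], [33.0, 358.0]]
60 [[349.0, 359.0], [589.0, 350.0], [49.0, 371.0]]
64 [[343.0, 368.0], [570.0, 358.0], [65.0, 379.0]]
68 [[338.0, 373.0], [552.0, 363.0], [79.0, 384.0]]
72 [[333.0, 375.0], [535.0, 366.0], [92.0, 386.0]]
```

Call:
{"method": "step_arm", "body": {
  "dr": [
    [-0.01, 0, -0.01],
    [-0.02, 0, -0.01],
    [-0.03, 0, -0.02],
    [-0.03, 0, -0.02],
    [-0.035, 0, -0.02],
    [-0.035, 0, -0.02],
    [-0.035, 0, -0.02],
    [-0.035, 0, -0.02]
  ],
  "xyz": [
    [-0.15, -0.02, 0.09],
    [-0.3, -0.05, 0.18],
    [-0.46, -0.07, 0.27],
    [-0.24, -0.1, 0.63],
    [0, -0.14, 1.0],
    [0.18, -0.16, 1.26],
    [0.37, -0.18, 1.53],
    [0.57, -0.2, 1.8]
  ],
  "gripper": [0.8, 0.8, 0.8, 0.8, 0.8, 0.8, 0.8, 0.8]
}}

```text
time: 9.9
ee_pos: [0.5709, 0.4059, 0.1594]
tcp_rot: [179.9, 62.0, -79.7]
wrist_force: [0.9, -1.3, 0.2]
opening: 0.0685
```

Run:
```python
from h import *
P,R,o=pose(); print(P,o['q'],o['wrist_force'],R.as_euler('xyz',degrees=True))
shot('wrist','w8.png');shot('top','t8.png');shot('scene','s8.png')
i=cv2.imread('pics/t8.png'); j=cv2.imread('pics/s8.png');cv2.imwrite('pics/t8a.png',np.hstack([cv2.resize(i[140:280,140:280],None,fx=2.8,fy=2.8),cv2.resize(j[60:200,230:370],None,fx=2.8,fy=2.8)]))
a=np.deg2rad(100.5);u=np.array([np.cos(a),np.sin(a)]);c=np.array([.577,.3755])
pt=lambda s,z:[*(c+u*s),z]
path([(4,pt(.022,.110),43,100.5),(4,pt(.012,.065),57,100.5)])
```

```text
[0.57094128 0.40589104 0.15944069] [ 14.40303877  15.73845757  -2.50893767  64.34250856  61.77692176
 -81.55630315] [ 0.90724653 -1.31040359  0.19984163] [179.91111727  62.03340002 -79.65730435]
  seg dist/row mm 12.4 deg/row 3.75
  seg dist/row mm 11.5 deg/row 3.5
dr [[0.0, 0.065, -0.001], [0.0, 0.131, -0.001], [0.001, 0.196, -0.002], [0.001, 0.262, -0.003], [0.001, 0.323, -0.003], [0.001, 0.384, -0.003], [0.001, 0.445, -0.003], [0.001, 0.506, -0.003]]
xyz [[0.29, -0.01, 0.09], [0.59, -0.02, 0.19], [0.88, -0.02, 0.28], [1.18, -0.03, 0.38], [1.46, -0.03, 0.46], [1.74, -0.03, 0.53], [2.01, -0.03, 0.61], [2.29, -0.04, 0.69]]
```

View pics/t8a.png

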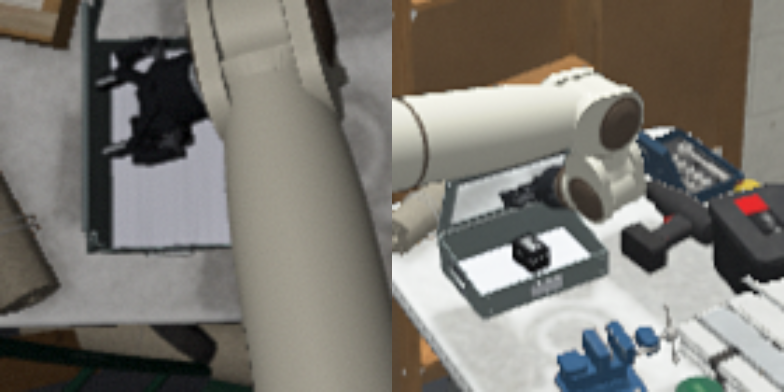

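View pics/w8.png

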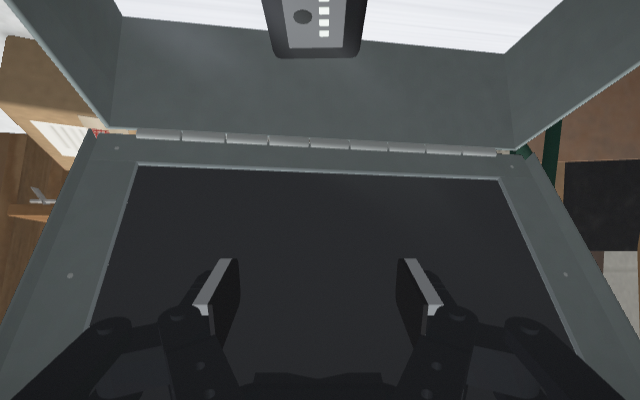

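Call:
{"method": "step_arm", "body": {
  "dr": [
    [0, 0.065, 0],
    [0, 0.13, 0],
    [0, 0.196, 0],
    [0, 0.26, 0],
    [0, 0.32, 0],
    [0, 0.384, 0],
    [0, 0.445, 0],
    [0, 0.506, 0]
  ],
  "xyz": [
    [0.29, -0.01, 0.09],
    [0.59, -0.02, 0.19],
    [0.88, -0.02, 0.28],
    [1.18, -0.03, 0.38],
    [1.46, -0.03, 0.46],
    [1.74, -0.03, 0.53],
    [2.0, -0.03, 0.61],
    [2.3, -0.04, 0.69]
  ],
  "gripper": [0.85, 0.85, 0.85, 0.85, 0.85, 0.85, 0.85, 0.85]
}}

```text
time: 10.85
ee_pos: [0.5763, 0.3869, 0.0666]
tcp_rot: [-180.0, 32.9, -79.6]
wrist_force: [0.3, -2.0, 0.6]
opening: 0.0728
```

Run:
```python
from h import *
P,R,o=pose(); print(P,o['q'],o['wrist_force'],R.as_euler('xyz',degrees=True))
w=shot('wrist','w9.png')
np.savez('w9.npz',**{k:np.array(w[k]) for k in('R','t','camera_matrix')})
a=np.deg2rad(100.5);u=np.array([np.cos(a),np.sin(a)]);c=np.array([.577,.3755])
h=pkhull(w,*c,.008,100.5); i=cv2.imread('pics/w9.png'); cv2.polylines(i,[np.round(h).astype(int)],True,(0,0,255)); cv2.imwrite('pics/w9a.png',i)
pt=lambda s,z:[*(c+u*s),z]
path([(4,pt(.009,.021),60,100.5),(4,pt(.009,.021),60,100.5)])
```

```text
[0.5762924  0.38693407 0.06657229] [ 21.21419197  17.01745219   0.52202238  66.55615015  32.27341
 -77.17584839] [ 0.2531871  -2.04449353  0.60113334] [-179.97876426   32.93373505  -79.59104068]
  seg dist/row mm 11.1 deg/row 0.68
  seg dist/row mm 0.0 deg/row 0.0
dr [[0.0, 0.012, -0.0], [0.0, 0.024, -0.001], [0.0, 0.036, -0.001], [0.0, 0.048, -0.001], [0.0, 0.048, -0.001], [0.0, 0.048, -0.001], [0.0, 0.048, -0.001], [0.0, 0.048, -0.001]]
xyz [[0.16, 0.01, 0.22], [0.33, 0.01, 0.45], [0.49, 0.02, 0.67], [0.65, 0.02, 0.89], [0.65, 0.02, 0.89], [0.65, 0.02, 0.89], [0.65, 0.02, 0.89], [0.65, 0.02, 0.89]]
```

View pics/w9a.png

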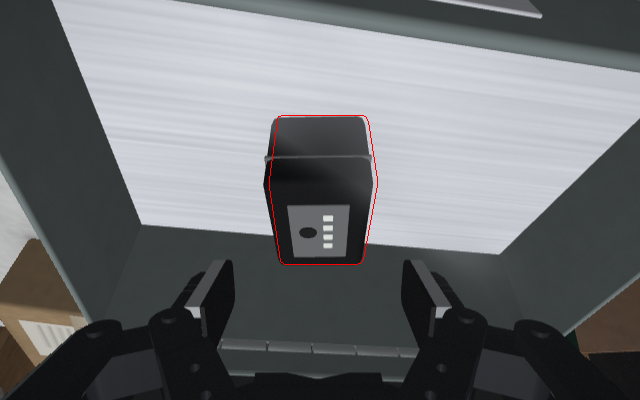

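Call:
{"method": "step_arm", "body": {
  "dr": [
    [0, 0.012, 0],
    [0, 0.024, 0],
    [0, 0.036, 0],
    [0, 0.048, 0],
    [0, 0.048, 0],
    [0, 0.048, 0],
    [0, 0.048, 0],
    [0, 0.048, 0]
  ],
  "xyz": [
    [0.16, 0.01, 0.22],
    [0.33, 0.01, 0.45],
    [0.49, 0.01, 0.67],
    [0.65, 0.01, 0.88],
    [0.65, 0.01, 0.88],
    [0.65, 0.01, 0.88],
    [0.65, 0.01, 0.88],
    [0.65, 0.01, 0.88]
  ],
  "gripper": [0.85, 0.85, 0.85, 0.85, 0.85, 0.85, 0.3, 0.3],
  "squeeze": 60
}}

```text
time: 11.7
ee_pos: [0.576, 0.3845, 0.0221]
tcp_rot: [180.0, 30.3, -79.6]
wrist_force: [2.3, -2.0, 2.3]
opening: 0.0443
```

Call:
{"method": "step_arm", "body": {
  "dr": [
    [0, 0, 0],
    [0, 0, 0],
    [0, 0, 0],
    [0, 0, 0],
    [0, 0, 0],
    [0, 0, 0],
    [0, 0, 0],
    [0, 0, 0]
  ],
  "xyz": [
    [0, 0, 0],
    [0, 0, 0],
    [0, 0, 0],
    [0, 0, 0],
    [0, 0, 0],
    [0, 0, 0],
    [0, 0, 0],
    [0, 0, 0]
  ],
  "gripper": [0.3, 0.3, 0.3, 0.3, 0.3, 0.3, 0.3, 0.3],
  "squeeze": 60
}}

```text
time: 12.5
ee_pos: [0.5762, 0.3845, 0.0224]
tcp_rot: [180.0, 30.3, -79.6]
wrist_force: [0.4, -3.8, 5.4]
opening: 0.0433
```

Run:
```python
from h import *
P,R,o=pose(); print(P,o['q'],o['wrist_force'],R.as_euler('xyz',degrees=True),o['opening'])
w=shot('wrist','w10.png')
```

```text
[0.57618062 0.38450235 0.02236609] [ 21.9757846   18.53331213  -1.82218979  62.94792294  29.64082309
 -76.62468603] [ 0.43126153 -3.7662796   5.43695724] [179.9882279   30.32070487 -79.62897703] 0.04331247029014044
```

View pics/w10.png

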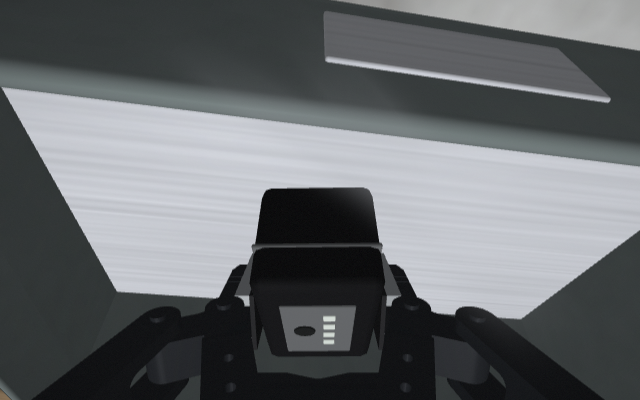

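Call:
{"method": "step_arm", "body": {
  "dr": [
    [0, 0, 0],
    [0, 0, 0],
    [0, 0, 0],
    [0, 0, 0],
    [0, 0, 0],
    [0, 0, 0],
    [0, 0, 0],
    [0, 0, 0]
  ],
  "xyz": [
    [0, 0, -0.3],
    [0, 0, -0.7],
    [0, 0, -1.1],
    [0, 0, -1.6],
    [0, 0, -2.1],
    [0, 0, -2.6],
    [0, 0, -3.1],
    [0, 0, -3.5]
  ],
  "gripper": [0.3, 0.3, 0.3, 0.3, 0.3, 0.3, 0.3, 0.3]
}}

```text
time: 13.35
ee_pos: [0.5883, 0.3139, 0.1427]
tcp_rot: [179.8, 30.2, -79.7]
wrist_force: [0.5, -0.6, -5.4]
opening: 0.0432
```

Run:
```python
from h import *
P,R,o=pose(); print(P,o['q'],o['wrist_force'],R.as_euler('xyz',degrees=True),o['opening'])
w=shot('wrist','w11.png');shot('top','t11.png');shot('scene','s11.png')
i=cv2.imread('pics/t11.png'); j=cv2.imread('pics/s11.png');cv2.imwrite('pics/t11a.png',np.hstack([cv2.resize(i[140:280,140:280],None,fx=2.8,fy=2.8),cv2.resize(j[60:200,230:370],None,fx=2.8,fy=2.8)]))
path([(4,[P[0]+.01,P[1]-.08,P[2]+.04],60,100.5),(4,[P[0]-.01,P[1]-.2,P[2]+.1],60,100.5)])
```

```text
[0.58827207 0.31385538 0.14268021] [ 15.70294413  15.48600687   7.99877846  79.57792012  30.09890293
 -83.84384252] [ 0.50606388 -0.58754986 -5.44465546] [179.81407158  30.22777822 -79.71416236] 0.043225711699140884
  seg dist/row mm 22.6 deg/row 0.08
  seg dist/row mm 33.9 deg/row 0.0
dr [[-0.0, 0.001, -0.001], [-0.0, 0.002, -0.001], [-0.0, 0.003, -0.002], [-0.001, 0.005, -0.003], [-0.001, 0.005, -0.003], [-0.001, 0.005, -0.003], [-0.001, 0.005, -0.003], [-0.001, 0.005, -0.003]]
xyz [[0.31, 0.03, -0.47], [0.62, 0.07, -0.94], [0.93, 0.1, -1.41], [1.24, 0.13, -1.88], [1.67, 0.39, -2.57], [2.1, 0.65, -3.25], [2.53, 0.91, -3.94], [2.96, 1.17, -4.62]]
```

View pics/t11a.png

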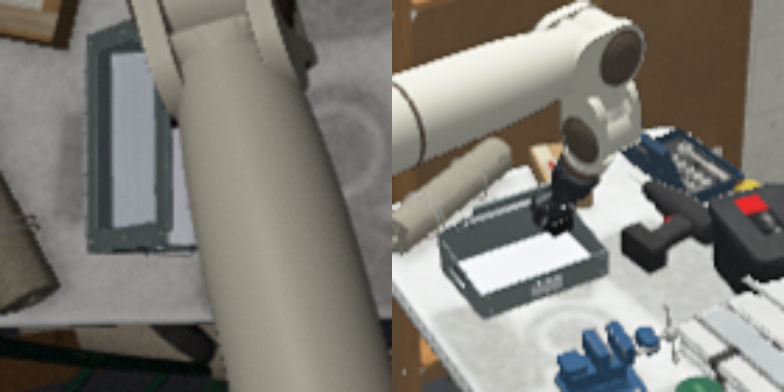

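View pics/w11.png

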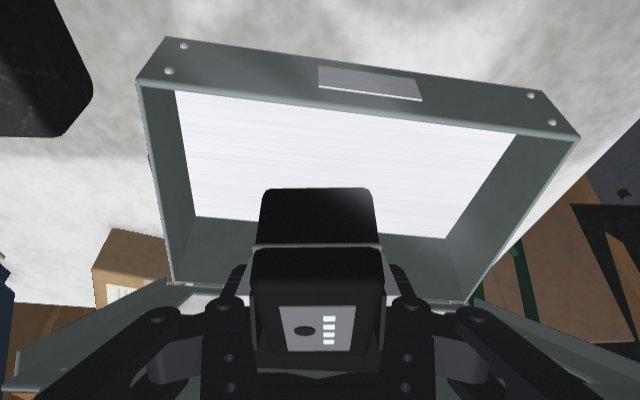

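Call:
{"method": "step_arm", "body": {
  "dr": [
    [0, 0, 0],
    [0, 0, 0],
    [0, 0, 0],
    [0, 0, 0],
    [0, 0, 0],
    [0, 0, 0],
    [0, 0, 0],
    [0, 0, 0]
  ],
  "xyz": [
    [0.31, 0.03, -0.47],
    [0.62, 0.07, -0.94],
    [0.93, 0.1, -1.41],
    [1.24, 0.13, -1.88],
    [1.67, 0.3, -2.57],
    [2.1, 0.5, -3.25],
    [2.5, 0.7, -3.9],
    [2.9, 0.9, -4.6]
  ],
  "gripper": [0.3, 0.3, 0.3, 0.3, 0.3, 0.3, 0.3, 0.3]
}}

```text
time: 14.3
ee_pos: [0.5876, 0.1182, 0.242]
tcp_rot: [179.8, 30.3, -79.7]
wrist_force: [0.4, -0.2, -4.9]
opening: 0.0435
```

Run:
```python
from h import *
P,R,o=pose(); print(P,o['q'],o['wrist_force'],R.as_euler('xyz',degrees=True),o['opening'])
w=shot('wrist','w12.png');shot('top','t12.png');shot('scene','s12.png')
i=cv2.imread('pics/t12.png'); j=cv2.imread('pics/s12.png');cv2.imwrite('pics/t12a.png',np.hstack([cv2.resize(i[140:280,140:280],None,fx=2.8,fy=2.8),cv2.resize(j[60:200,230:370],None,fx=2.8,fy=2.8)]))
```

```text
[0.58762213 0.11821644 0.2420114 ] [  -2.15933877   16.30722241   19.82868783  100.96171187   29.48442941
 -104.50877115] [ 0.44967342 -0.24792367 -4.94379716] [179.79462356  30.32607004 -79.66656188] 0.04345354947936183
```

View pics/t12a.png

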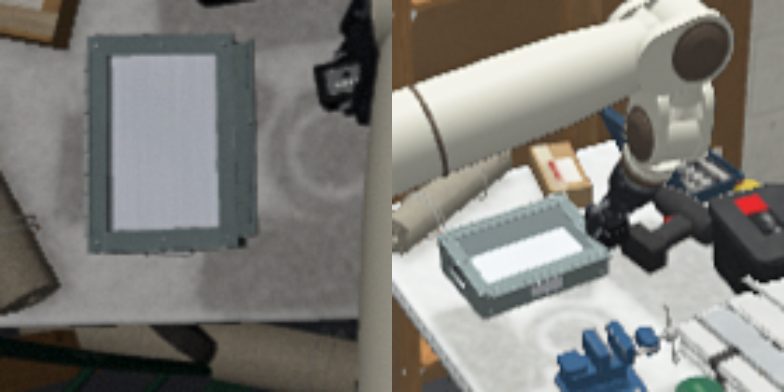

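View pics/w12.png

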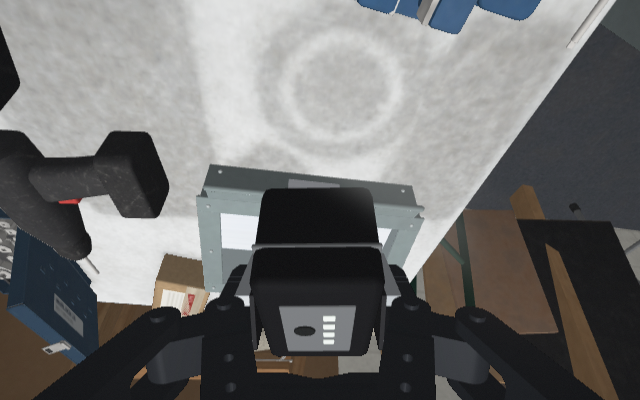

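Run:
```python
from h import *
P,R,o=pose()
T=np.array([.494,-.136,.25])
K=[(1,P+(T-P)*k/15,59.7,100.4-106*k/15) for k in range(1,9)]
path(K)
```

```text
seg dist/row mm 18.1 deg/row 6.94
  seg dist/row mm 18.1 deg/row 7.07
  seg dist/row mm 18.1 deg/row 7.07
  seg dist/row mm 18.1 deg/row 7.07
  seg dist/row mm 18.1 deg/row 7.07
  seg dist/row mm 18.1 deg/row 7.07
  seg dist/row mm 18.1 deg/row 7.07
  seg dist/row mm 18.1 deg/row 7.07
dr [[0.062, -0.0, 0.104], [0.124, -0.0, 0.211], [0.186, -0.0, 0.317], [0.249, -0.0, 0.424], [0.311, -0.0, 0.53], [0.373, -0.001, 0.637], [0.435, -0.001, 0.743], [0.497, -0.001, 0.85]]
xyz [[0.33, 0.23, -0.21], [0.66, 0.46, -0.41], [0.99, 0.69, -0.62], [1.32, 0.92, -0.82], [1.64, 1.15, -1.03], [1.97, 1.38, -1.23], [2.3, 1.61, -1.44], [2.63, 1.84, -1.65]]
```

Call:
{"method": "step_arm", "body": {
  "dr": [
    [0.062, 0, 0.105],
    [0.124, 0, 0.21],
    [0.186, 0, 0.317],
    [0.25, 0, 0.424],
    [0.31, 0, 0.53],
    [0.373, 0, 0.637],
    [0.435, 0, 0.743],
    [0.5, 0, 0.85]
  ],
  "xyz": [
    [0.33, 0.23, -0.21],
    [0.66, 0.46, -0.41],
    [0.99, 0.69, -0.62],
    [1.32, 0.92, -0.82],
    [1.64, 1.15, -1.03],
    [1.97, 1.38, -1.23],
    [2.3, 1.6, -1.44],
    [2.63, 1.84, -1.65]
  ],
  "gripper": [0.3, 0.3, 0.3, 0.3, 0.3, 0.3, 0.3, 0.3]
}}

```text
time: 15.25
ee_pos: [0.5375, -0.0162, 0.2453]
tcp_rot: [180.0, 30.3, -136.4]
wrist_force: [-0.3, 0.7, -3.8]
opening: 0.0433
```

Run:
```python
from h import *
P,R,o=pose();print(P,R.as_euler('xyz',degrees=True),o['q'],o['opening'])
T=np.array([.494,-.136,.25]); y=R.as_euler('xyz',degrees=True)[2]+180; y=(y+180)%360-180
print(y)
K=[(1,P+(T-P)*min(k/7.,1),59.7,y+(-5.5-y)*min(k/7.,1)) for k in range(1,9)]
path(K)
```

```text
[ 0.5374926  -0.01616439  0.24525477] [ 179.96897617   30.28908558 -136.35378821] [-14.91486713 -15.09616684 -12.0293757   76.15102061  25.50585444
 -54.71432023] 0.043333583815612094
43.64621179394038
  seg dist/row mm 18.2 deg/row 7.04
  seg dist/row mm 18.2 deg/row 7.02
  seg dist/row mm 18.2 deg/row 7.02
  seg dist/row mm 18.2 deg/row 7.02
  seg dist/row mm 18.2 deg/row 7.02
  seg dist/row mm 18.2 deg/row 7.02
  seg dist/row mm 18.2 deg/row 7.02
  seg dist/row mm 0.0 deg/row 0.0
dr [[0.062, -0.0, 0.106], [0.124, -0.0, 0.212], [0.186, -0.0, 0.317], [0.248, -0.0, 0.423], [0.31, -0.0, 0.529], [0.371, -0.0, 0.635], [0.433, -0.0, 0.741], [0.433, -0.0, 0.741]]
xyz [[0.34, -0.2, -0.22], [0.69, -0.4, -0.44], [1.03, -0.61, -0.66], [1.37, -0.81, -0.88], [1.72, -1.01, -1.1], [2.06, -1.21, -1.32], [2.41, -1.42, -1.54], [2.41, -1.42, -1.54]]
```

Call:
{"method": "step_arm", "body": {
  "dr": [
    [0.062, 0, 0.106],
    [0.124, 0, 0.212],
    [0.186, 0, 0.317],
    [0.248, 0, 0.423],
    [0.31, 0, 0.53],
    [0.37, 0, 0.635],
    [0.433, 0, 0.741],
    [0.433, 0, 0.741]
  ],
  "xyz": [
    [0.34, -0.2, -0.22],
    [0.69, -0.4, -0.44],
    [1.03, -0.6, -0.66],
    [1.37, -0.8, -0.88],
    [1.72, -1.0, -1.1],
    [2.06, -1.2, -1.32],
    [2.4, -1.42, -1.54],
    [2.4, -1.42, -1.54]
  ],
  "gripper": [0.3, 0.3, 0.3, 0.3, 0.3, 0.3, 0.3, 0.3]
}}

```text
time: 16.05
ee_pos: [0.4949, -0.1358, 0.2504]
tcp_rot: [-180.0, 30.3, 174.7]
wrist_force: [0.4, 0.1, -3.2]
opening: 0.0435
```

Run:
```python
from h import *
P,R,o=pose();print(P,R.as_euler('xyz',degrees=True),o['q'],o['wrist_force'])
shot('wrist','w13.png');shot('top','t13.png');i=cv2.imread('pics/t13.png'); cv2.imwrite('pics/t13a.png',cv2.resize(i[120:270,260:460],None,fx=4,fy=4))
path([(6,[.494,-.136,.03],59.7,-5.5),(2,[.494,-.136,.018],59.7,-5.5)])
```

```text
[ 0.49487534 -0.1357789   0.25042122] [-179.99459508   30.32019596  174.67887933] [-19.19447802 -29.94289057 -23.07319452  67.28215488   6.94723981
 -12.03506716] [ 0.41066058  0.13124585 -3.1782586 ]
  seg dist/row mm 36.8 deg/row 0.08
  seg dist/row mm 6.0 deg/row 0.0
dr [[0.001, 0.0, 0.001], [0.001, 0.0, 0.002], [0.002, 0.0, 0.004], [0.003, 0.0, 0.005], [0.004, 0.0, 0.006], [0.004, 0.0, 0.007], [0.004, 0.0, 0.007], [0.004, 0.0, 0.007]]
xyz [[0.47, -0.0, 0.79], [0.94, -0.01, 1.58], [1.41, -0.01, 2.37], [1.87, -0.02, 3.16], [2.34, -0.02, 3.95], [2.81, -0.02, 4.74], [2.89, -0.02, 4.87], [2.96, -0.02, 5.0]]
```

View pics/t13a.png

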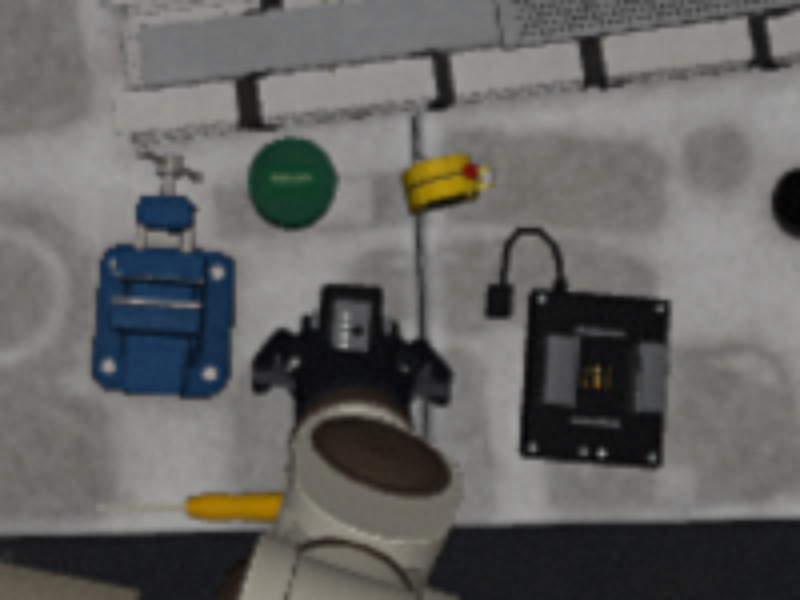

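View pics/w13.png

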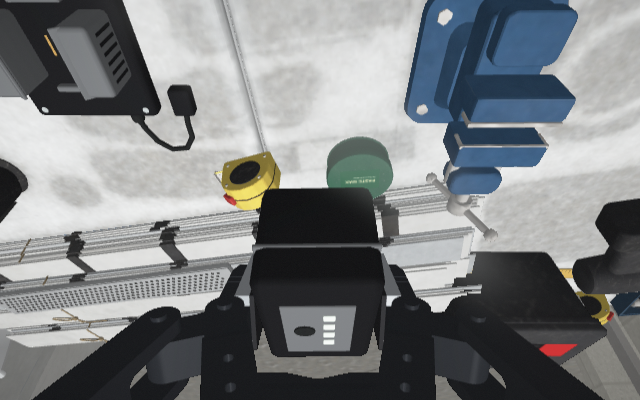

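Call:
{"method": "step_arm", "body": {
  "dr": [
    [0, 0, 0],
    [0, 0, 0],
    [0, 0, 0],
    [0, 0, 0],
    [0, 0, 0],
    [0, 0, 0.005],
    [0, 0, 0.005],
    [0, 0, 0.005]
  ],
  "xyz": [
    [0.47, 0, 0.79],
    [0.94, 0, 1.58],
    [1.41, 0, 2.37],
    [1.87, 0, 3.16],
    [2.34, 0, 3.95],
    [2.78, 0, 4.68],
    [2.89, 0, 4.87],
    [2.96, 0, 5.0]
  ],
  "gripper": [0.3, 0.3, 0.3, 0.3, 0.3, 0.3, 0.3, 0.3]
}}

```text
time: 16.95
ee_pos: [0.4942, -0.136, 0.0184]
tcp_rot: [179.9, 30.3, 174.5]
wrist_force: [0.9, -0.6, -3.5]
opening: 0.0432
```

Run:
```python
from h import *
P,R,o=pose();print(P,R.as_euler('xyz',degrees=True),o['wrist_force'])
for k in range(3):
  bot.camera('top'); print(bot.get_obs()['wrist_force'],bot.get_obs()['ee_pos'])
```

```text
[ 0.49418461 -0.13600992  0.01841001] [179.85714231  30.29430063 174.52905818] [ 0.93623443 -0.59727338 -3.51246737]
[-0.10627479 -0.30990974 -4.74197122] [ 0.49452676 -0.13627681  0.01879651]
[ 0.14022696 -0.4120437  -3.42902145] [ 0.49497396 -0.13653972  0.02006158]
[-0.67644135 -0.48424726 -3.42953097] [ 0.49538388 -0.13679565  0.02097153]
```

Run:
```python
from h import *
for k in range(3):
  bot.camera('top'); print(bot.get_obs()['wrist_force'],bot.get_obs()['ee_pos'],bot.get_obs()['time'])
print(bot.get_obs()['qd'])
path([(4,[.494,-.136,.0145],59.7,-5.5)])
```

```text
[ 0.73855859 -0.59418283 -3.69907848] [ 0.49554898 -0.13693172  0.0213978 ] 17.15
[ 0.09273052  0.19059741 -3.72680264] [ 0.49553716 -0.13698821  0.02143491] 17.2
[ 0.43059941  0.10085925 -3.53592839] [ 0.49538106 -0.13700598  0.02123933] 17.25
[ 0.01510564  0.01253422 -0.52582993 -0.09566756 -0.0329144   0.03523785]
  seg dist/row mm 1.7 deg/row 0.06
dr [[0.0, 0.001, -0.0], [0.0, 0.002, -0.0], [0.001, 0.003, -0.0], [0.001, 0.004, -0.001]]
xyz [[0.03, 0.01, 0.03], [0.06, 0.01, 0.06], [0.09, 0.02, 0.09], [0.12, 0.02, 0.13]]
```

Call:
{"method": "step_arm", "body": {
  "dr": [
    [0, 0, 0],
    [0, 0, 0],
    [0, 0, 0],
    [0, 0, 0],
    [0, 0, 0],
    [0, 0, 0],
    [0, 0, 0],
    [0, 0, 0]
  ],
  "xyz": [
    [0.01, 0, 0.02],
    [0.02, 0, 0.04],
    [0.03, 0, 0.05],
    [0.04, 0, 0.065],
    [0.04, 0, 0.065],
    [0.04, 0, 0.065],
    [0.04, 0, 0.065],
    [0.04, 0, 0.065]
  ],
  "gripper": [0.3, 0.3, 0.3, 0.3, 0.3, 0.3, 0.3, 0.3]
}}

```text
time: 18.05
ee_pos: [0.4943, -0.1367, 0.0163]
tcp_rot: [179.9, 30.4, 174.4]
wrist_force: [0.4, -0.0, -3.7]
opening: 0.0434
```

Call:
{"method": "step_arm", "body": {
  "dr": [
    [0, 0, 0],
    [0, 0, 0],
    [0, 0, 0],
    [0, 0, 0],
    [0, 0, 0],
    [0, 0, 0],
    [0, 0, 0],
    [0, 0, 0]
  ],
  "xyz": [
    [0.005, 0, 0.01],
    [0.01, 0, 0.015],
    [0.015, 0, 0.025],
    [0.02, 0, 0.035],
    [0.025, 0, 0.04],
    [0.025, 0, 0.04],
    [0.025, 0, 0.04],
    [0.025, 0, 0.04]
  ],
  "gripper": [0.3, 0.3, 0.3, 0.3, 0.3, 0.3, 0.3, 0.3]
}}

```text
time: 18.85
ee_pos: [0.4942, -0.1367, 0.0143]
tcp_rot: [179.9, 30.4, 174.4]
wrist_force: [-0.8, 0.0, -3.9]
opening: 0.0428
```

Call:
{"method": "step_arm", "body": {
  "dr": [
    [0, 0, 0],
    [0, 0, 0],
    [0, 0, 0],
    [0, 0, 0],
    [0, 0, 0],
    [0, 0, 0],
    [0, 0, 0],
    [0, 0, 0]
  ],
  "xyz": [
    [0.005, 0, 0.01],
    [0.01, 0, 0.015],
    [0.012, 0, 0.02],
    [0.012, 0, 0.02],
    [0.012, 0, 0.02],
    [0.012, 0, 0.02],
    [0.012, 0, 0.02],
    [0.012, 0, 0.02]
  ],
  "gripper": [0.3, 0.3, 0.3, 0.3, 0.3, 0.3, 0.3, 0.3]
}}

```text
time: 19.65
ee_pos: [0.4948, -0.1368, 0.0143]
tcp_rot: [179.9, 30.5, 174.4]
wrist_force: [-3.7, 0.7, 5.6]
opening: 0.0432
```

Run:
```python
from h import *
P,R,o=pose();print(P,R.as_euler('xyz',degrees=True),o['wrist_force'])
shot('wrist','w14.png')
```

```text
[ 0.49478163 -0.1368468   0.01432226] [179.90899069  30.4661803  174.42357421] [-3.69187022  0.65613757  5.57924495]
```

View pics/w14.png

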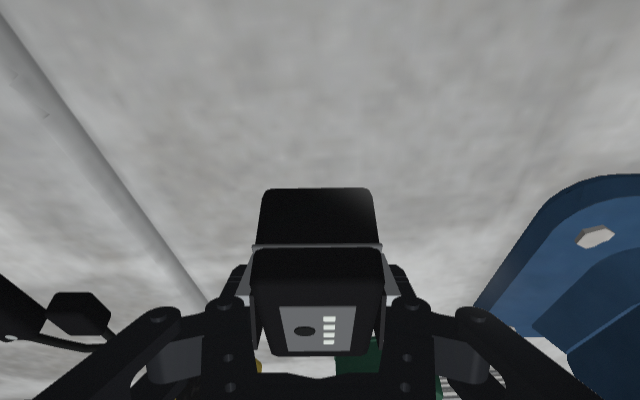

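Call:
{"method": "step_arm", "body": {
  "dr": [
    [0, 0, 0],
    [0, 0, 0],
    [0, 0, 0],
    [0, 0, 0],
    [0, 0, 0],
    [0, 0, 0],
    [0, 0, 0],
    [0, 0, 0]
  ],
  "xyz": [
    [0, 0, 0],
    [0, 0, 0],
    [0, 0, 0],
    [0, 0, 0],
    [0, 0, 0],
    [0, 0, -0.3],
    [0, 0, -0.9],
    [0, 0, -1.6]
  ],
  "gripper": [0.6, 0.7, 0.8, 0.8, 0.8, 0.8, 0.8, 0.8]
}}

```text
time: 20.5
ee_pos: [0.4611, -0.1333, 0.0682]
tcp_rot: [179.9, 30.3, 174.4]
wrist_force: [0.8, -1.4, -0.2]
opening: 0.0683
```

Run:
```python
from h import *
P,R,o=pose();print(P,R.as_euler('xyz',degrees=True),o['wrist_force'],o['opening'])
shot('wrist','w15.png')
path([(2,[P[0]-.02,-.137,.13],63,-5.5),(1,[.46,-.137,.17],69,2),(1,[.46,-.137,.2],74,11),(1,[.465,-.137,.22],79,-3+20),(3,[.475,-.137,.24],89,-5.5)])
```

```text
[ 0.46110133 -0.13333165  0.06821564] [179.86616137  30.26677726 174.4131973 ] [ 0.78733589 -1.43615995 -0.15409963] 0.06830319790562485
  seg dist/row mm 30.1 deg/row 1.79
  seg dist/row mm 44.2 deg/row 9.6
  seg dist/row mm 30.0 deg/row 10.29
  seg dist/row mm 20.6 deg/row 7.81
  seg dist/row mm 7.5 deg/row 8.2
dr [[0.0, 0.031, -0.0], [0.0, 0.062, -0.001], [-0.057, 0.167, -0.119], [-0.114, 0.253, -0.266], [-0.14, 0.337, -0.37], [-0.093, 0.398, -0.247], [-0.047, 0.458, -0.124], [0.0, 0.516, -0.001]]
xyz [[-0.14, -0.06, -0.74], [-0.29, -0.13, -1.47], [-1.2, -0.08, -2.1], [-1.58, -0.08, -2.74], [-1.94, -0.07, -3.11], [-2.1, -0.06, -3.21], [-2.26, -0.05, -3.31], [-2.41, -0.04, -3.41]]
```

View pics/w15.png

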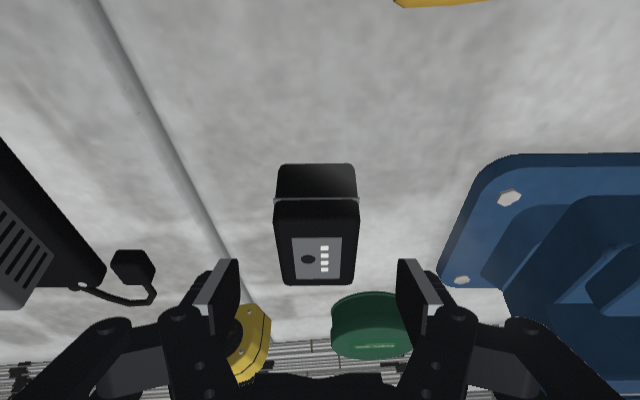

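```bash
cat >> h.py <<'E'
def path2(keys,cur=None):
    """keys: (nrows,pos,Rotation)"""
    from scipy.spatial.transform import Slerp
    p,R,o=pose() if cur is None else (*cur,None)
    p0,R0=p,R;D=[];X=[]
    for k,P,Rt in keys:
        s=Slerp([0,1],Ro.concatenate([R0,Rt])); P=np.array(P)
        print('  mm/row',round(np.linalg.norm(P-p0)*1e3/k,1),'deg/row',round(np.rad2deg((R0.inv()*Rt).magnitude())/k,2))
        for j in range(1,k+1):
            D.append(np.round((R.inv()*s(j/k)).as_rotvec(),3).tolist()); X.append(np.round(R.inv().apply(p0+(P-p0)*j/k-p)/.04,2).tolist())
        p0,R0=P,Rt
    print('dr',D[:8]);print('xyz',X[:8])
    if len(D)>8: print('rest',D[8:],X[8:])
def V(yaw): return Ro.from_euler('xyz',[180,0,yaw],degrees=True)
E
python3 - <<'E'
from h import *
path2([(3,[.44,-.135,.17],ori(66,-5.5)),(5,[.475,-.137,.23],Ro.from_euler('xyz',[180,12,135],degrees=True)),(6,[.486,-.137,.20],V(84.5))])
E
```

```text
mm/row 33.0 deg/row 2.19
  mm/row 13.9 deg/row 8.24
  mm/row 5.3 deg/row 8.64
dr [[0.0, 0.038, -0.0], [0.0, 0.076, -0.0], [0.0, 0.115, -0.001], [0.05, 0.155, 0.128], [0.101, 0.194, 0.257], [0.151, 0.234, 0.386], [0.201, 0.272, 0.515], [0.252, 0.311, 0.644]]
xyz [[-0.26, -0.03, -0.78], [-0.51, -0.05, -1.57], [-0.77, -0.08, -2.35], [-1.07, -0.07, -2.52], [-1.38, -0.06, -2.69], [-1.68, -0.06, -2.86], [-1.98, -0.05, -3.03], [-2.29, -0.04, -3.2]]
rest [[0.281, 0.331, 0.791], [0.309, 0.35, 0.939], [0.337, 0.368, 1.086], [0.365, 0.386, 1.234], [0.392, 0.402, 1.381], [0.418, 0.418, 1.529]] [[-2.26, -0.04, -3.07], [-2.24, -0.03, -2.94], [-2.21, -0.03, -2.81], [-2.19, -0.03, -2.67], [-2.16, -0.02, -2.54], [-2.14, -0.02, -2.41]]
```

Call:
{"method": "step_arm", "body": {
  "dr": [
    [0, 0.038, 0],
    [0, 0.076, 0],
    [0, 0.115, 0],
    [0.05, 0.155, 0.128],
    [0.1, 0.194, 0.257],
    [0.15, 0.234, 0.386],
    [0.2, 0.272, 0.515],
    [0.25, 0.31, 0.644]
  ],
  "xyz": [
    [-0.26, -0.03, -0.78],
    [-0.51, -0.05, -1.57],
    [-0.77, -0.08, -2.35],
    [-1.07, -0.07, -2.52],
    [-1.38, -0.06, -2.69],
    [-1.68, -0.06, -2.86],
    [-1.98, -0.05, -3.03],
    [-2.29, -0.04, -3.2]
  ],
  "gripper": [1, 1, 1, 1, 1, 1, 1, 1]
}}

```text
time: 21.35
ee_pos: [0.4765, -0.1367, 0.226]
tcp_rot: [-180.0, 11.8, 134.8]
wrist_force: [0.3, 0.4, 0.4]
opening: 0.0852
```

Run:
```python
from h import *
path2([(6,[.486,-.137,.20],V(84.5)),(2,[.486,-.137,.20],V(84.5))])
```

```text
mm/row 4.6 deg/row 8.59
  mm/row 0.0 deg/row 0.0
dr [[0.015, 0.032, 0.146], [0.03, 0.064, 0.291], [0.045, 0.096, 0.437], [0.06, 0.129, 0.583], [0.075, 0.161, 0.728], [0.09, 0.193, 0.874], [0.09, 0.193, 0.874], [0.09, 0.193, 0.874]]
xyz [[-0.01, 0.03, 0.11], [-0.01, 0.05, 0.22], [-0.02, 0.08, 0.34], [-0.02, 0.11, 0.45], [-0.03, 0.14, 0.56], [-0.04, 0.16, 0.67], [-0.04, 0.16, 0.67], [-0.04, 0.16, 0.67]]
```

Call:
{"method": "step_arm", "body": {
  "dr": [
    [0.015, 0.032, 0.146],
    [0.03, 0.064, 0.29],
    [0.045, 0.096, 0.437],
    [0.06, 0.13, 0.583],
    [0.075, 0.16, 0.728],
    [0.09, 0.193, 0.874],
    [0.09, 0.193, 0.874],
    [0.09, 0.193, 0.874]
  ],
  "xyz": [
    [-0.01, 0.03, 0.11],
    [-0.01, 0.05, 0.22],
    [-0.02, 0.08, 0.34],
    [-0.02, 0.11, 0.45],
    [-0.03, 0.14, 0.56],
    [-0.04, 0.16, 0.67],
    [-0.04, 0.16, 0.67],
    [-0.04, 0.16, 0.67]
  ],
  "gripper": [1, 1, 1, 1, 1, 1, 1, 1]
}}

```text
time: 22.15
ee_pos: [0.4856, -0.1376, 0.1993]
tcp_rot: [180.0, 0.0, 85.0]
wrist_force: [-0.4, -0.2, 0.4]
opening: 0.0856
```

Run:
```python
from h import *
P,R,o=pose();print(P,R.as_euler('xyz',degrees=True),o['q'])
w=shot('wrist','w16.png'); np.savez('w16.npz',**{k:np.array(w[k]) for k in('R','t','camera_matrix')})
g=cv2.cvtColor(cv2.imread('pics/w16.png'),cv2.COLOR_BGR2GRAY)
h=pkhull(w,.4858,-.136,0,-5.5); i=cv2.imread('pics/w16.png'); cv2.polylines(i,[np.round(h).astype(int)],True,(0,0,255)); cv2.imwrite('pics/w16a.png',i)
print([(round(r['p'],2),r['box']) for r in bot.regions_of(w,'battery')[:2]])
```

```text
[ 0.48559906 -0.13756992  0.19928595] [1.79959745e+02 2.68108097e-02 8.50053141e+01] [-1.58067867e+01 -1.82699394e+00 -4.34216884e-01  9.13482070e+01
 -1.87834076e-02  7.91878825e+01]
[(0.56, [318.5, 179.5, 72.0, 56.6])]
```

View pics/w16a.png

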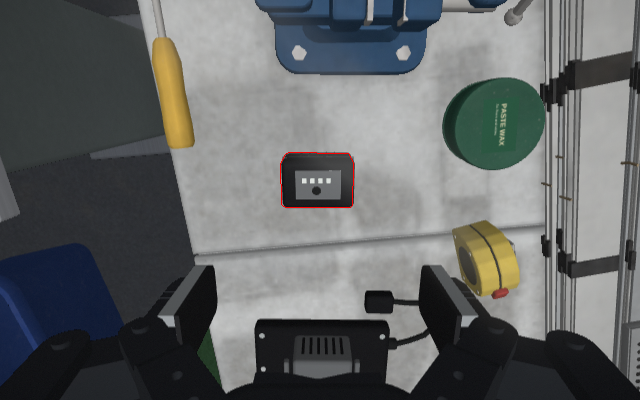

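Run:
```python
from h import *
w=dict(np.load('w16.npz')); im=cv2.imread('pics/w16.png');g=cv2.cvtColor(im,cv2.COLOR_BGR2GRAY)
m=np.zeros_like(g); m[140:220,270:370]=(g[140:220,270:370]<110); m=cv2.morphologyEx(m,cv2.MORPH_CLOSE,np.ones((21,21),np.uint8))
v,f=fitpack(w,m,.4858,-.136,0,-5.5); print(v,f)
R=V(90+v[2])
path2([(6,[v[0],v[1],.03],R),(2,[v[0],v[1],.012],R)])
```

```text
[ 0.48658375 -0.13602358 -4.32700803] 0.009509509509509462
  mm/row 28.3 deg/row 0.12
  mm/row 9.0 deg/row 0.0
dr [[0.0, 0.0, -0.002], [0.001, 0.0, -0.004], [0.001, 0.0, -0.006], [0.001, 0.0, -0.008], [0.001, 0.0, -0.01], [0.002, 0.001, -0.012], [0.002, 0.001, -0.012], [0.002, 0.001, -0.012]]
xyz [[0.01, 0.0, 0.71], [0.01, 0.01, 1.41], [0.02, 0.01, 2.12], [0.02, 0.01, 2.83], [0.03, 0.01, 3.54], [0.04, 0.02, 4.24], [0.04, 0.02, 4.47], [0.04, 0.02, 4.69]]
```

Call:
{"method": "step_arm", "body": {
  "dr": [
    [0, 0, -0.002],
    [0, 0, -0.004],
    [0, 0, -0.006],
    [0, 0, -0.008],
    [0, 0, -0.01],
    [0, 0, -0.012],
    [0, 0, -0.012],
    [0, 0, -0.012]
  ],
  "xyz": [
    [0.01, 0, 0.7],
    [0.01, 0.01, 1.4],
    [0.02, 0.01, 2.1],
    [0.02, 0.01, 2.8],
    [0.03, 0.01, 3.5],
    [0.04, 0.02, 4.1],
    [0.04, 0.02, 4.5],
    [0.04, 0.02, 4.73]
  ],
  "gripper": [1, 1, 1, 1, 1, 1, 1, 1]
}}

```text
time: 23.05
ee_pos: [0.4861, -0.1354, 0.0093]
tcp_rot: [180.0, 0.0, 85.6]
wrist_force: [0.1, 0.2, 0.2]
opening: 0.0855
```

Call:
{"method": "step_arm", "body": {
  "dr": [
    [0, 0, 0],
    [0, 0, 0],
    [0, 0, 0],
    [0, 0, 0],
    [0, 0, 0],
    [0, 0, 0],
    [0, 0, 0],
    [0, 0, 0]
  ],
  "xyz": [
    [0, 0, 0],
    [0, 0, 0],
    [0, 0, 0],
    [0, 0, 0],
    [0, 0, 0],
    [0, 0, 0],
    [0, 0, 0],
    [0, 0, 0]
  ],
  "gripper": [1, 1, 0.9, 0.8, 0.6, 0.5, 0.5, 0.5],
  "squeeze": 60
}}

```text
time: 23.85
ee_pos: [0.4872, -0.136, 0.0113]
tcp_rot: [179.9, 0.0, 85.5]
wrist_force: [-0.2, 0.9, 6.1]
opening: 0.0632
```

Run:
```python
from h import *
P,R,o=pose();print(P,R.as_euler('xyz',degrees=True),o['q'],o['wrist_force'],o['opening'])
w=shot('wrist','w17.png')
```

```text
[ 0.48721228 -0.13599643  0.01134086] [1.79868891e+02 7.32407613e-03 8.54827567e+01] [-1.56062652e+01  5.25202192e-01 -1.90082995e+01  7.03364280e+01
  1.80294641e-02  7.89109901e+01] [-0.20483387  0.90761452  6.11094023] 0.06318433186536078
```

View pics/w17.png

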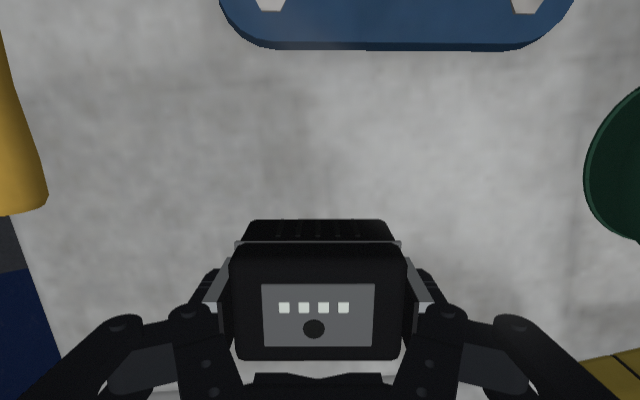

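Run:
```python
from h import *
P,R,o=pose()
path2([(3,[P[0],P[1],.12],V(85.5)),(5,[.36,-.25,.25],V(85))])
```

```text
mm/row 36.2 deg/row 0.04
  mm/row 42.9 deg/row 0.1
dr [[0.001, 0.0, -0.0], [0.001, 0.0, -0.0], [0.002, 0.0, -0.0], [0.002, 0.0, 0.001], [0.002, 0.0, 0.003], [0.002, 0.0, 0.005], [0.002, 0.0, 0.007], [0.002, 0.0, 0.008]]
xyz [[-0.0, 0.0, -0.91], [-0.0, 0.0, -1.81], [-0.0, 0.01, -2.72], [-0.62, -0.58, -3.37], [-1.24, -1.17, -4.02], [-1.86, -1.76, -4.67], [-2.47, -2.34, -5.32], [-3.09, -2.93, -5.97]]
```

Call:
{"method": "step_arm", "body": {
  "dr": [
    [0, 0, 0],
    [0, 0, 0],
    [0, 0, 0],
    [0, 0, 0],
    [0, 0, 0],
    [0, 0, 0],
    [0, 0, 0],
    [0, 0, 0]
  ],
  "xyz": [
    [0, 0, -0.6],
    [0, 0, -1.5],
    [0, 0, -2.5],
    [-0.6, -0.6, -3.3],
    [-1.2, -1.2, -4.0],
    [-1.9, -1.9, -4.7],
    [-2.6, -2.7, -5.3],
    [-3.3, -3.5, -5.9]
  ],
  "gripper": [0.5, 0.5, 0.5, 0.5, 0.5, 0.5, 0.5, 0.5]
}}

```text
time: 24.7
ee_pos: [0.335, -0.2569, 0.247]
tcp_rot: [180.0, -0.0, 85.5]
wrist_force: [1.5, -2.1, -4.1]
opening: 0.063
```

Call:
{"method": "step_arm", "body": {
  "dr": [
    [0, 0, 0],
    [0, 0, 0],
    [0, 0, 0],
    [0, 0, 0],
    [0, 0, 0],
    [0, 0, 0],
    [0, 0, 0],
    [0, 0, 0]
  ],
  "xyz": [
    [-0.3, -0.3, 0],
    [-0.6, -0.6, 0],
    [-0.9, -0.9, 0],
    [-1.0, -1.0, 0],
    [-1.0, -1.0, 0],
    [-1.0, -1.0, 0],
    [-1.0, -1.0, 0],
    [-1.0, -1.0, 0]
  ],
  "gripper": [0.5, 0.5, 0.5, 0.5, 0.5, 0.5, 0.5, 0.5]
}}

```text
time: 25.5
ee_pos: [0.2939, -0.2927, 0.246]
tcp_rot: [180.0, -0.0, 85.5]
wrist_force: [-0.0, -0.1, -3.4]
opening: 0.0631
```

Run:
```python
from h import *
P,R,o=pose();print(P,R.as_euler('xyz',degrees=True),o['q'],o['wrist_force'],o['opening'])
w=shot('wrist','w18.png'); np.savez('w18.npz',**{k:np.array(w[k]) for k in('R','t','camera_matrix')})
print([(round(r['p'],2),r['box']) for r in bot.regions_of(w,'charger')[:2]])
i=cv2.imread('pics/w18.png'); cv2.imwrite('pics/w18a.png',cv2.resize(i[120:320,380:640],None,fx=3,fy=3,interpolation=cv2.INTER_CUBIC))
```

```text
[ 0.29389347 -0.29274172  0.24600813] [ 1.79957271e+02 -2.47442330e-02  8.55339976e+01] [-4.49194946e+01 -1.29932237e+01 -5.21699795e+00  9.77597663e+01
  4.65528841e-02  4.95465238e+01] [-0.01330965 -0.07555721 -3.4119127 ] 0.06308397846771754
[(0.56, [501.1, 205.2, 196.4, 150.3])]
```

View pics/w18.png

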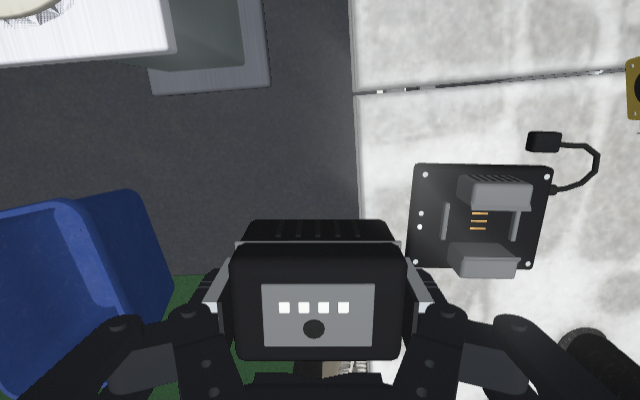

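View pics/w18a.png

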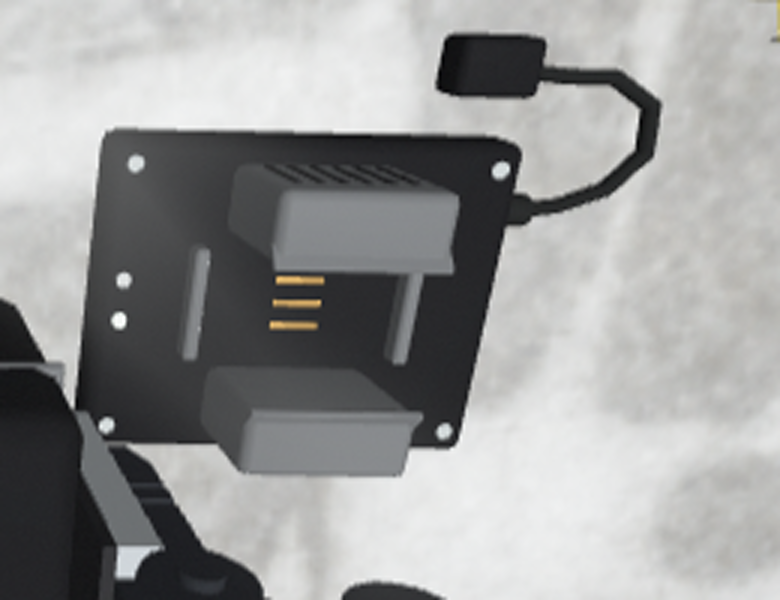

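Run:
```python
from h import *
w=dict(np.load('w18.npz'))
f=lambda q,z: np.round(ray(w,(380+(q[0]+.5)/3-.5,120+(q[1]+.5)/3-.5),z),4)
S=np.array([f(q,.021) for q in [(136,163),(500,171),(444,432),(107,425)]]); print(S,S.mean(0))
d=(S[1]-S[0])+(S[2]-S[3]); print('yaw',np.rad2deg(np.arctan2(d[1],d[0])), np.linalg.norm(S[1]-S[0]),np.linalg.norm(S[2]-S[3]),np.linalg.norm(S[0]-S[3]),np.linalg.norm(S[1]-S[2]))
d=(S[0]-S[3])+(S[1]-S[2]); print('yaw from y',np.rad2deg(np.arctan2(d[1],d[0]))-90)
print('top cheek inner',f((273,270),.06),f((453,271),.06),'low inner',f((251,411),.06),f((422,412),.06))
print('outer up',f((287,190),.06),f((458,196),.06),'outer low',f((243,473),.06),f((405,475),.06))
print('corners',[f(q,.02) for q in [(103,130),(522,140),(455,447),(77,437)]])
print('stops',[f(q,.027) for q in [(203,249),(190,360),(418,275),(399,362)]])
print('contacts',f((296,303),.02))
```

```text
[[ 0.4099 -0.3062  0.021 ]
 [ 0.5409 -0.3194  0.021 ]
 [ 0.5311 -0.423   0.021 ]
 [ 0.4    -0.4097  0.021 ]] [ 0.470475 -0.364575  0.021   ]
yaw -5.773353361912717 0.13166335860823244 0.13177291072143774 0.10397240018389493 0.10406248123122952
yaw from y -5.433804085321881
top cheek inner [ 0.4441 -0.3367  0.06  ] [ 0.5037 -0.3417  0.06  ] low inner [ 0.4391 -0.3878  0.06  ] [ 0.4982 -0.3929  0.06  ]
outer up [ 0.4472 -0.3096  0.06  ] [ 0.5027 -0.3159  0.06  ] outer low [ 0.4374 -0.4118  0.06  ] [ 0.4945 -0.4171  0.06  ]
corners [array([ 0.3983, -0.2934,  0.02  ]), array([ 0.5481, -0.3088,  0.02  ]), array([ 0.5367, -0.4305,  0.02  ]), array([ 0.3885, -0.4145,  0.02  ])]
stops [array([ 0.4328, -0.3386,  0.027 ]), array([ 0.4293, -0.382 ,  0.027 ]), array([ 0.5115, -0.3547,  0.027 ]), array([ 0.5076, -0.389 ,  0.027 ])]
contacts [ 0.4709 -0.365   0.02  ]
```

Run:
```python
from h import *
w=dict(np.load('w18.npz')); P,R,o=pose()
i=cv2.imread('pics/w18.png')
h=pkhull(w,P[0],P[1],P[2]-.0113,-4.5); cv2.polylines(i,[np.round(h).astype(int)],True,(0,0,255)); 
cv2.imwrite('pics/w18b.png',cv2.resize(i[200:400,200:440],None,fx=3,fy=3))
path2([(8,[.471,-.3647,.12],V(84.4))])
```

```text
mm/row 28.6 deg/row 0.14
dr [[0.0, -0.0, 0.002], [0.0, -0.0, 0.005], [0.0, -0.0, 0.007], [0.0, -0.0, 0.01], [0.0, -0.0, 0.012], [0.001, -0.0, 0.015], [0.001, -0.0, 0.017], [0.001, -0.0, 0.02]]
xyz [[-0.18, 0.57, 0.39], [-0.36, 1.14, 0.79], [-0.54, 1.71, 1.18], [-0.72, 2.28, 1.58], [-0.9, 2.85, 1.97], [-1.08, 3.42, 2.37], [-1.27, 3.99, 2.76], [-1.45, 4.55, 3.15]]
```

View pics/w18b.png

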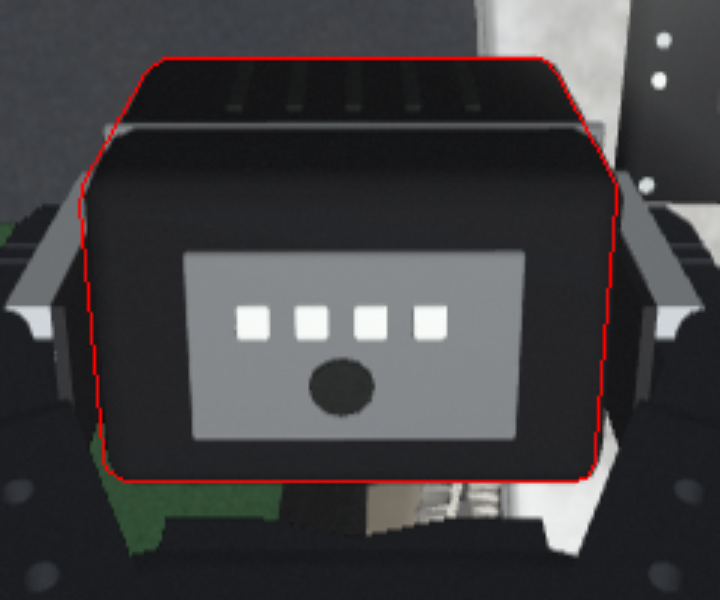

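Fit in hand is exact. Move over the bay.

Call:
{"method": "step_arm", "body": {
  "dr": [
    [0, 0, 0],
    [0, 0, 0.005],
    [0, 0, 0.007],
    [0, 0, 0.01],
    [0, 0, 0.012],
    [0, 0, 0.015],
    [0, 0, 0.017],
    [0, 0, 0.02]
  ],
  "xyz": [
    [-0.18, 0.57, 0.2],
    [-0.36, 1.14, 0.4],
    [-0.54, 1.71, 0.7],
    [-0.72, 2.28, 1.0],
    [-0.9, 2.85, 1.4],
    [-1.1, 3.42, 2.0],
    [-1.27, 4.0, 2.6],
    [-1.45, 4.55, 3.15]
  ],
  "gripper": [0.5, 0.5, 0.5, 0.5, 0.5, 0.5, 0.5, 0.5]
}}

```text
time: 26.4
ee_pos: [0.4715, -0.3652, 0.1187]
tcp_rot: [180.0, -0.0, 84.4]
wrist_force: [-0.1, -0.6, -3.3]
opening: 0.0635
```

Call:
{"method": "step_arm", "body": {
  "dr": [
    [0, 0, 0],
    [0, 0, 0],
    [0, 0, 0],
    [0, 0, 0],
    [0, 0, 0],
    [0, 0, 0],
    [0, 0, 0],
    [0, 0, 0]
  ],
  "xyz": [
    [0, 0, 0],
    [0, 0, 0],
    [0, 0, 0],
    [0, 0, 0],
    [0, 0, 0],
    [0, 0, 0],
    [0, 0, 0],
    [0, 0, 0]
  ],
  "gripper": [0.5, 0.5, 0.5, 0.5, 0.5, 0.5, 0.5, 0.5]
}}

```text
time: 27.2
ee_pos: [0.4704, -0.3653, 0.1204]
tcp_rot: [179.9, -0.0, 84.3]
wrist_force: [-0.2, -0.0, -4.0]
opening: 0.063
```

Run:
```python
from h import *
P,R,o=pose();print(P,R.as_euler('xyz',degrees=True),o['q'],o['wrist_force'],o['opening'])
w=shot('wrist','w19.png')
path2([(6,[.471,-.3647,.052],V(84.4)),(2,[.471,-.3647,.045],V(84.4))])
```

```text
[ 0.47039103 -0.3653032   0.12040862] [ 1.79941615e+02 -3.50660755e-03  8.43277780e+01] [-3.78490239e+01  1.03811239e+01  3.80910621e+00  8.33804324e+01
  3.40597740e-02  5.78232141e+01] [-0.18701749 -0.02125589 -3.97999606] 0.06303894501598345
  mm/row 11.4 deg/row 0.01
  mm/row 3.5 deg/row 0.0
dr [[0.0, -0.0, -0.0], [0.0, -0.0, -0.0], [0.0, -0.0, -0.001], [0.001, -0.0, -0.001], [0.001, -0.0, -0.001], [0.001, -0.0, -0.001], [0.001, -0.0, -0.001], [0.001, -0.0, -0.001]]
xyz [[0.0, 0.0, 0.28], [0.01, 0.0, 0.57], [0.01, 0.01, 0.85], [0.01, 0.01, 1.14], [0.01, 0.01, 1.42], [0.02, 0.01, 1.71], [0.02, 0.01, 1.79], [0.02, 0.01, 1.88]]
```

View pics/w19.png

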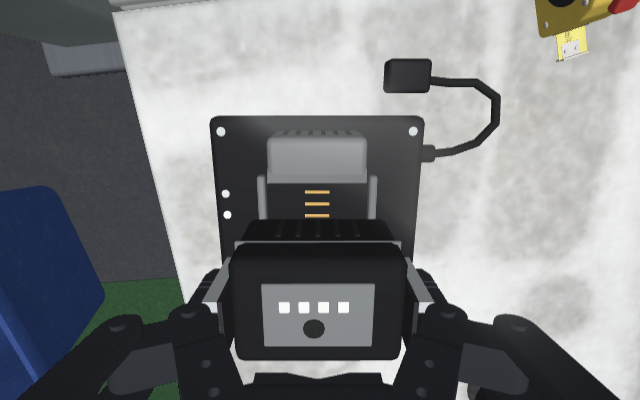

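Call:
{"method": "step_arm", "body": {
  "dr": [
    [0, 0, 0],
    [0, 0, 0],
    [0, 0, 0],
    [0, 0, 0],
    [0, 0, 0],
    [0, 0, 0],
    [0, 0, 0],
    [0, 0, 0]
  ],
  "xyz": [
    [0.01, 0.01, 0.28],
    [0.01, 0.01, 0.57],
    [0.01, 0.01, 0.85],
    [0.02, 0.02, 1.14],
    [0.02, 0.02, 1.42],
    [0.02, 0.02, 1.7],
    [0.02, 0.02, 1.85],
    [0.02, 0.02, 1.95]
  ],
  "gripper": [0.5, 0.5, 0.5, 0.5, 0.5, 0.5, 0.5, 0.5]
}}

```text
time: 28.05
ee_pos: [0.4712, -0.3644, 0.0415]
tcp_rot: [180.0, -0.0, 84.3]
wrist_force: [0.5, -0.1, -3.9]
opening: 0.0631
```

Call:
{"method": "step_arm", "body": {
  "dr": [
    [0, 0, 0],
    [0, 0, 0],
    [0, 0, 0],
    [0, 0, 0],
    [0, 0, 0],
    [0, 0, 0],
    [0, 0, 0],
    [0, 0, 0]
  ],
  "xyz": [
    [0, 0, 0.04],
    [0, 0, 0.08],
    [0, 0, 0.12],
    [0, 0, 0.16],
    [0, 0, 0.18],
    [0, 0, 0.18],
    [0, 0, 0.18],
    [0, 0, 0.18]
  ],
  "gripper": [0.5, 0.5, 0.5, 0.5, 0.5, 0.5, 0.5, 0.5]
}}

```text
time: 28.85
ee_pos: [0.4715, -0.3646, 0.0351]
tcp_rot: [179.9, -0.0, 84.3]
wrist_force: [0.6, 0.6, -3.8]
opening: 0.0636
```

Run:
```python
from h import *
P,R,o=pose();print(P,R.as_euler('xyz',degrees=True),o['wrist_force'],o['torque'],o['opening'])
w=shot('wrist','w20.png')
```

```text
[ 0.47145575 -0.36456168  0.03514451] [ 1.79945168e+02 -6.31262208e-03  8.43366721e+01] [ 0.57568643  0.60477714 -3.76113198] [-0.00391672 -0.03655655 -0.0310936 ] 0.0635741974436025
```

View pics/w20.png

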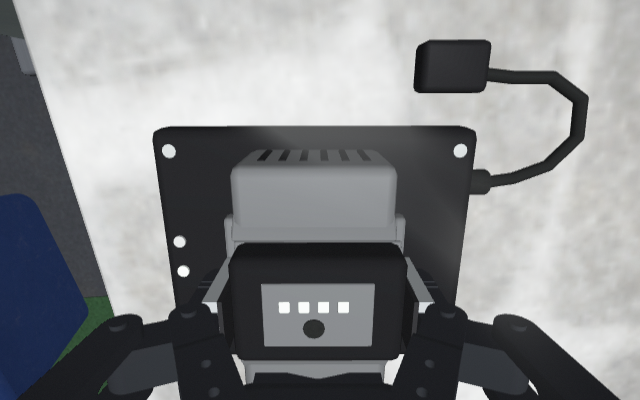

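Call:
{"method": "step_arm", "body": {
  "dr": [
    [0, 0, 0],
    [0, 0, 0],
    [0, 0, 0],
    [0, 0, 0],
    [0, 0, 0],
    [0, 0, 0],
    [0, 0, 0],
    [0, 0, 0]
  ],
  "xyz": [
    [0, 0, 0.02],
    [0, 0, 0.04],
    [0, 0, 0.06],
    [0, 0, 0.08],
    [0, 0, 0.09],
    [0, 0, 0.1],
    [0, 0, 0.1],
    [0, 0, 0.1]
  ],
  "gripper": [0.5, 0.5, 0.5, 0.5, 0.5, 0.5, 0.5, 0.5]
}}

```text
time: 29.7
ee_pos: [0.4714, -0.3646, 0.0314]
tcp_rot: [179.9, -0.0, 84.3]
wrist_force: [-2.1, 2.5, 1.2]
opening: 0.0632
```

Call:
{"method": "step_arm", "body": {
  "dr": [
    [0, 0, 0],
    [0, 0, 0],
    [0, 0, 0],
    [0, 0, 0],
    [0, 0, 0],
    [0, 0, 0],
    [0, 0, 0],
    [0, 0, 0]
  ],
  "xyz": [
    [0, 0, 0.01],
    [0, 0, 0.01],
    [0, 0, 0.01],
    [0, 0, 0.01],
    [0, 0, 0.01],
    [0, 0, 0.01],
    [0, 0, 0.01],
    [0, 0, 0.01]
  ],
  "gripper": [0.5, 0.5, 0.5, 0.6, 0.7, 0.85, 0.9, 0.9]
}}

```text
time: 30.5
ee_pos: [0.4716, -0.3647, 0.0306]
tcp_rot: [179.9, -0.0, 84.3]
wrist_force: [-0.3, -0.9, -0.4]
opening: 0.0769
```

Run:
```python
from h import *
P,R,o=pose();print(P,o['wrist_force'],o['opening'])
w=shot('wrist','w21.png')
```

```text
[ 0.47156339 -0.36467463  0.03063031] [-0.27632392 -0.86565586 -0.38612187] 0.07694923116557958
```

View pics/w21.png

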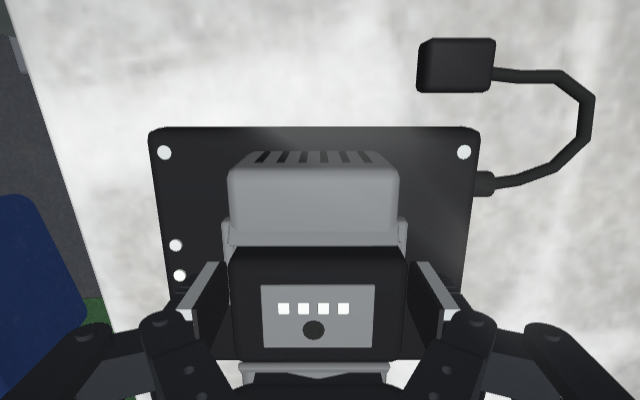

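Released; back off upward, opening fully.

Call:
{"method": "step_arm", "body": {
  "dr": [
    [0, 0, 0],
    [0, 0, 0],
    [0, 0, 0],
    [0, 0, 0],
    [0, 0, 0],
    [0, 0, 0],
    [0, 0, 0],
    [0, 0, 0]
  ],
  "xyz": [
    [0, 0, -0.1],
    [0, 0, -0.4],
    [0, 0, -0.8],
    [0, 0, -1.4],
    [0, 0, -2.1],
    [0, 0, -3.0],
    [0, 0, -3.9],
    [0, 0, -4.7]
  ],
  "gripper": [0.95, 0.95, 0.95, 0.95, 0.95, 0.95, 0.95, 0.95]
}}

```text
time: 31.35
ee_pos: [0.4712, -0.3645, 0.2218]
tcp_rot: [179.9, 0.1, 84.3]
wrist_force: [1.0, 0.5, 0.6]
opening: 0.0807
```

Call:
{"method": "step_arm", "body": {
  "dr": [
    [0, 0, 0],
    [0, 0, 0],
    [0, 0, 0],
    [0, 0, 0],
    [0, 0, 0],
    [0, 0, 0],
    [0, 0, 0],
    [0, 0, 0]
  ],
  "xyz": [
    [0, -0.8, 0],
    [0, -1.6, 0],
    [0, -2.4, 0],
    [0, -3.2, 0],
    [0, -4.0, 0],
    [0, -4.0, 0],
    [0, -4.0, 0],
    [0, -4.0, 0]
  ],
  "gripper": [0.95, 0.95, 0.95, 0.95, 0.95, 0.95, 0.95, 0.95]
}}

```text
time: 32.15
ee_pos: [0.3126, -0.3489, 0.2191]
tcp_rot: [179.9, 0.0, 84.3]
wrist_force: [0.2, 1.1, 0.5]
opening: 0.0815
```

Run:
```python
from h import *
P,R,o=pose();print(P,o['wrist_force'],o['opening'])
w=shot('wrist','w22.png'); t=shot('top','t22.png')
i=cv2.imread('pics/w22.png')
for z,c in ((.02,(0,0,255)),):
  cv2.polylines(i,[np.round(pkhull(w,.4713,-.3646,z,-5.6)).astype(int)],True,c)
cv2.imwrite('pics/w22a.png',cv2.resize(i[120:320,380:640],None,fx=3,fy=3,interpolation=cv2.INTER_CUBIC))
j=cv2.imread('pics/t22.png'); cv2.imwrite('pics/t22a.png',cv2.resize(j[110:290,140:440],None,fx=2.6,fy=2.6))
```

```text
[ 0.31257434 -0.34893655  0.21905693] [0.22675008 1.07372965 0.52846748] 0.08154075004392904
```

View pics/w22a.png

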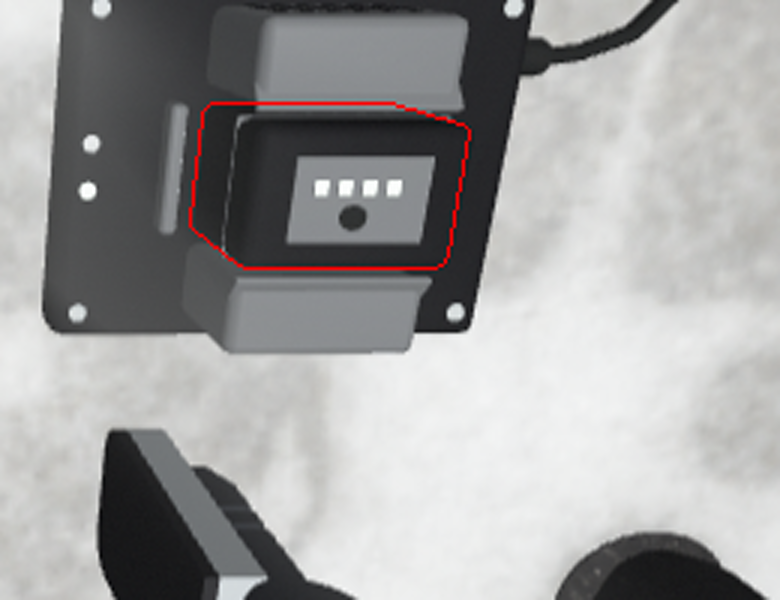

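View pics/t22a.png

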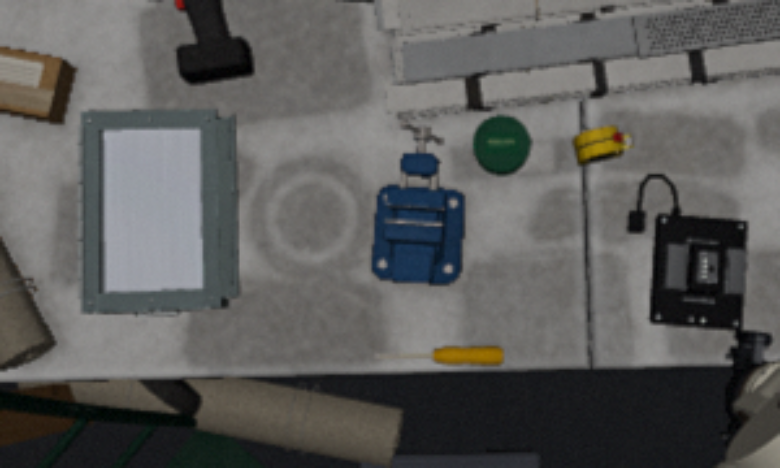

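```bash
python3 -c "
from workcell import bot
print(bot.job_done())"
```

```text
the job is handed in; nothing more can be done
None
```

The job is done and handed in at about 32 s of the 72 s allowed; the hand-in reports no verdict.

- **Locker:** I lifted the flap with the open fingertips under its lip, reached in beneath it and gripped the pack by its long sides. The flap slid off the hand and fell shut as I drew the pack out.
- **Table:** I set the pack down upright on the bare table right of the vice and let go.
- **Charger:** I took the pack again by its two ends, lowered it between the cheeks until the wrist force showed it had touched down, let go and backed off.

**Last checks:** In the final wrist picture the pack's outline matches a pack sitting flat in the bay, at (0.471, -0.365) with its axis turned -5.6°. The top picture shows the flap shut, and the screwdriver, tin and tape measure where they were. I did not compare the pliers before and after; they are outside that last crop, and no move came near them. The hand was clear of everything, with about 1 N or less on each axis of the wrist sensor. I noted no wrist reading above about 7 N, though I only sampled the force between moves.

**What disagreed:**
- The arm swings 2–3 mm after fast moves, so I made the last few millimetres of both set-downs slowly, by feel of force.
- At the start the wrist ran into its last joint's limit at 180° and I had to turn it back the other way. The pose stopped at the limit and did not pass it.

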